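Wedge the tap plug shut

ROBOT

A 6-joint arm with a two-finger parallel gripper is mounted at the origin on the work surface; the furniture and walls round the work are solid. World frame = base frame: x ahead of the robot, y to its left, z up, the work surface at z = 0. Lengths are in m, angles in degrees, forces in N, time in s.
With the tool pointing down it reaches from about 0.25 to 0.8 m from the base axis. Payload 8.5 kg.
Tool frame: the origin (TCP) lies at the very end of the fingers, on their centre line; the grasp point (between the pads) lies 19 mm behind it; x points along the fingers, z is the direction in which the jaws open and shut, and the axes are right-handed (so a half turn about x gives the same grasp; the last joint's range is limited). The gripper opens to 85 mm and grips with 20 to 120 N. Pads are 22 mm wide; open, the fingers measure 114 mm over their backs; the gripper's body (76 mm by 85 mm) begins 54 mm behind the grasp point. The pads swing forward as they close: fully open they stand 13 mm farther back than shut.
Start: joints at [76.49, 13.648, -0.773, 75.585, 0, 90], TCP at [0.123, 0.51, 0.231] pointing down, gripper open.
Joint ranges: [-152.45, 152.45], [-59.26, 108.67], [-65.41, 83.53], [-104.44, 129.93], [-82.83, 76.93], [-180, 180]. Speed limits (degrees/s): [127.2, 127.2, 159.86, 180, 180, 180].

INTERFACE

Orientations are given as [roll, pitch, yaw] about the fixed x, y, z axes, in that order (R = Rz(yaw) Ry(pitch) Rx(roll)).
In Python, from station import telemetry, imaging, arm gives the robot as it stands.
- The arm moves only by the tool apply_moves, never from a script. Its argument "increments" is a list of rows, each an object of numbers: "dx", "dy", "dz": the shift along the tool's x, y, z in m; "ax", "ay", "az": the turn, a rotation vector about the tool's x, y, z in rad; "jaw": the opening, from 0 (shut) to 1 (fully open). A call has exactly 10 rows; each row shifts and turns the commanded pose from where the row before left it, along the tool's axes as they then stand; what a row does not reach is not made up. A row lasts 1/12 s, in which the tool goes at most 41.7 mm and 7.16 degrees, less where a joint would pass 70% of its speed; a pose out of reach is approached as far as the arm can. A call is refused whole if a number of a shift passes 0.0417 or a number of a turn 0.125, either way. A call with a gripper value outside its range is refused whole. The fingers move at their own pace and stop on an object; "squeeze" is the grip in N (left out, the last holds). Time passes only in rows, so rows that do not move let the fingers close, or fill a call up. It gives the time, the measured TCP pose, the force and the opening at its end, in the units of the state.
- telemetry.sense(): the state, without advancing time (a new reading comes with each control period).
- imaging.read_camera(name): name is "scene" or "top" or "wrist"; returns (picture, depth): 400x640x3 uint8, blue, green, red; 400x640 float32, m along the optical axis (not along the pixel's ray), 0 where there is no reading.
- imaging.get_calibration(name): a dict with "intrinsics" (3x3 intrinsics, pixels), "dist_coeffs" ([k1, k2, p1, p2, k3] as OpenCV has them; the pictures are not rectified), "R" (3x3) and "t" (3): a world point X has camera coordinates R X + t. Camera axes: x right, y down, z forward; pixel columns grow to the right and rows downward; lengths in m; the calibration is good to about 2 mm. A picture is of the moment at which its call begins: read the wrist's pose just before it. get_calibration takes no time and is no camera call; for the wrist camera it gives the pose at the moment of the call.
- arm.close_job(): hands the job in, once; it reports no verdict.
Trained networks look in the newest picture that a camera, given by its name, has taken for a name from the list of things; names that differ only in an ending like _2 or _b are one class to them, and where a whole thing is asked for, a point or a joint stands for the part that bears it (a point fixed in the world has none). Each returns a list of dicts, best first, with "conf" (0 to 1); they miss things now and then, are a little off and sometimes report something else, mostly with a low value. They report only what shows in the picture. A call takes as long as a camera call. They do not tell look-alikes from the thing itself.
- imaging.look_for(camera, thing): "bbox" ([left, top, right, bottom] in pixels, round what is visible of it).
The state is a dict: "time_s": time; "qpos": joint angles; "qvel": joint speeds; "joint_torque": joint torques, N m; "tool_pos": TCP position; "tool_rot": TCP orientation; "ft_force": force on the tool from outside, world axes, zero at the start; "moment": the same for the moment, N m; "grip_width": finger opening in m.
Only numpy, scipy, OpenCV 4.12 (cv2) and the standard library are available. Lean on these libraries where they do the work, as an engineer would, in place of code of your own. Each camera call takes 0.05 s, during which the arm holds its last target. There are 200 camera calls.

TASK

Put the T-handled plug into the tap with its handle along the pipe, press it down firmly against the spring pin inside, and keep pressing while you turn it a quarter turn, so that the tap ends up shut with the handle straight across the pipe and the plug wedged fast: it must stay down when you let go. Press by feel, not so hard that the tap's housing is driven down on its foot, and leave the round-knobbed plug standing in the wooden rest.

Things in the scene. Friction and masses are not known exactly. Their poses are not given: they have to be found in the camera images.
- plug: Loose brass tap plug, 82 mm tall, 0.12 kg, standing in one hole of the wooden rest. Origin: centre of its small lower end; z up its axis, x along its handle. Its taper is 14 mm wide at the lower end and widens 0.24 mm per mm up to 42 mm; then a neck 15 mm wide. Handle: flat bar 64 mm long (x), 12 mm thick (y), 58 to 82 mm above the origin; grip it across its thickness.
- plug_bar (a point): The middle of the plug's handle bar, 70 mm above the plug's origin on its axis.
- blank_plug: Another brass plug, not to be used: same taper, but a round knob 38 mm wide and no bar; 68 mm tall. It stands in the other hole of the rest; origin: centre of its lower end.
- rest: Fixed wooden block 70 x 140 x 36 mm (x, y, z) on the table, origin at the centre of its underside; two loose holes 23.5 mm wide go right through it, 40 mm to either side of its centre along its y. The plugs' lower ends stand on the table.
- tap: Tap on a fixed steel foot plate 130 x 85 mm. Origin: centre of the plate's underside; z is the bore axis, x runs along the aluminium tap's horizontal pipe (flange at +x, bent spout at -x, 36 mm up, from -98 to +78 mm). At the centre an upright round housing 48 mm wide holds a brass liner with the tapered bore. Tap open: handle along the pipe; shut: handle across it, along y.
- tap_axis (a point): Point on the bore axis 75 mm above the tap's origin. The liner's rim (37 mm wide, bore 22.6 mm at the rim, 32 mm deep, the plug's taper, springy wall) stands 0 to 16 mm proud of the housing, each time different. The plug touches the bore all round with its lower end 36 mm below that rim, then turned under pressure works 1 to 3 mm deeper. Pressed straight down it hardly sinks and grips little.
- lift_pin (a point): Top of the steel spring pin inside the bore, on its axis, at the start 57 mm above the tap's origin. It goes down up to 34 mm and pushes back with 8.5 N at the top, 10.5 N when 20 mm down. It lifts a plug that is not wedged, until its lower end is 57 mm above the tap's origin. A steady total push of 17 to 21 N on the plug, kept up through the quarter turn (up to 0.8 N m), wedges it fast.
- housing_top (a point): Centre of the housing's upper edge, 70 mm above the tap's origin. The housing is a tight push fit on the foot: a total push of more than about 24 N on the plug drives it down with its liner and pipe, which spoils the job.
Not all that is in view belongs to the job. What is shaped like the plug but turquoise is not meant.

How it is judged (in metres and radians):
On the way, in this order (a step that is already met when the one before it is completed fails the run):
1. the plug is in the bore with its handle along the pipe (horizontal distance between plug and tap_axis below 0.006 m and z of plug in the frame of tap below 0.063 m and angle between plug's own z axis and vertical below 0.2 rad and angle between the x axis of plug and the x axis of tap, either way round below 0.3 rad), for 0.2 s.
2. the plug is turned past the halfway position while it is kept pressed down in the bore (horizontal distance between plug and tap_axis below 0.004 m and z of plug in the frame of tap below 0.0535 m and angle between the x axis of plug and the x axis of tap, either way round between 0.45 and 1.15 rad), for 0.05 s.
At the end, for the whole second after the job is handed in: The plug stays wedged in the tap by itself, at rest and upright within 0.1 rad, its lower end less than 53.5 mm above the tap's origin and within 4 mm of the bore axis, its handle across the pipe within 0.22 rad (horizontal distance between plug and tap_axis below 0.004 m and z of plug in the frame of tap below 0.0535 m and angle between plug's own z axis and vertical below 0.1 rad and angle between the x axis of plug and the y axis of tap, either way round below 0.22 rad and linear speed of plug below 0.01 m/s and angular speed of plug below 0.1 rad/s); the robot touches nothing.
It fails at once if the housing is driven more than 1.5 mm along its foot (distance of housing_top from where it was at the start of the episode above 0.0015 m).
It fails at once if the round-knobbed plug is pulled out of the rest or knocked over (angle between blank_plug's own z axis and vertical above 0.5 rad or height (world z) of blank_plug above 0.02 m).
It also fails if it takes over 58 s, if anything falls off the work surface, if the arm or the gripper's body presses on something with over 40 N, if the wrist force passes 120 N, or if a joint passes its speed limit or range.

## Working session

There is one attempt and no reset: what is moved stays moved. The work goes in short steps, Python scripts to look and compute and a tool call to move; the robot and the scene stay as the last step left them, time stands still between calls to the robot, and variables do not carry over. Pictures are saved under pics/ and viewed, about 8 in all and at most 12, crops included, and the job is handed in when it is done.

Besides the shell and the picture viewer there is one more tool, called after ">>>" as name([rows], argument=value, ...), one row to a line, values as JSON. apply_moves: Moves the arm, as the interface text tells. Its arguments: {"type":"object","properties":{"increments":{"type":"array"},"squeeze":{"type":"number"}},"required":["increments"]}

```bash
mkdir -p pics; ls
python3 - <<'E'
from station import telemetry, imaging, arm
import cv2,numpy as np
s=telemetry.sense();print(s)
ims=[]
for c in("scene","top"):
    p,d=imaging.read_camera(c);cv2.imwrite(f"pics/{c}0.png",p)
    np.save(f"pics/{c}0.npy",d)
    k=imaging.get_calibration(c);print(c,{a:np.round(np.array(b),4).tolist() for a,b in k.items()})
    for t in("plug","blank_plug","rest","tap"):
        print(t,[( [round(v) for v in r["bbox"]],round(r["conf"],2)) for r in imaging.look_for(c,t)])
E
```

```text
pics
{'time_s': 0.0, 'qpos': array([ 7.64887465e+01,  1.36833733e+01, -8.17304927e-01,  7.55863041e+01,
        9.29882299e-04,  8.99992914e+01]), 'qvel': array([-0.03187948,  0.05062728, -0.01293201, -0.12351225,  0.07362203,
        0.05376505]), 'joint_torque': array([-4.34839685e-04, -5.38784766e+01,  3.46444774e+01,  1.82536268e-02,
        3.15213993e-05, -1.16304108e-05]), 'tool_pos': array([0.122553  , 0.51004998, 0.23065307]), 'tool_rot': array([ 179.38679593,   89.91301274, -104.12374967]), 'ft_force': array([ 0.18450925,  0.23744317, -0.44277348]), 'moment': array([ 0.00616468, -0.01084656,  0.01887761]), 'grip_width': 0.08528799036875681}
scene {'intrinsics': [[413.4109, 0.0, 321.2574], [0.0, 413.4109, 194.4599], [0.0, 0.0, 1.0]], 'dist_coeffs': [0.0184, 0.0, 0.0, 0.0, 0.0], 'R': [[0.8546, -0.519, -0.0182], [-0.225, -0.3383, -0.9137], [0.4681, 0.785, -0.4059]], 't': [-0.4258, 0.0938, 0.8918]}
plug [([348, 198, 375, 227], 0.88), ([354, 273, 375, 330], 0.77)]
blank_plug [([349, 192, 357, 208], 0.62)]
rest [([334, 202, 386, 250], 0.75), ([349, 202, 379, 226], 0.22)]
tap [([287, 165, 349, 206], 0.97)]
top {'intrinsics': [[482.1119, 0.0, 320.8756], [0.0, 482.1119, 192.0222], [0.0, 0.0, 1.0]], 'dist_coeffs': [-0.0859, 0.0, 0.0, 0.0, 0.0], 'R': [[-0.0203, -0.9998, -0.0027], [-0.9953, 0.0205, -0.0949], [0.0949, 0.0007, -0.9955]], 't': [-0.2235, 0.4048, 1.1528]}
plug [([421, 237, 449, 248], 0.57), ([332, 166, 344, 189], 0.45), ([224, 130, 246, 202], 0.45)]
blank_plug []
rest [([290, 154, 356, 195], 0.92)]
tap [([219, 128, 260, 204], 0.86)]
```

View pics/top0.png

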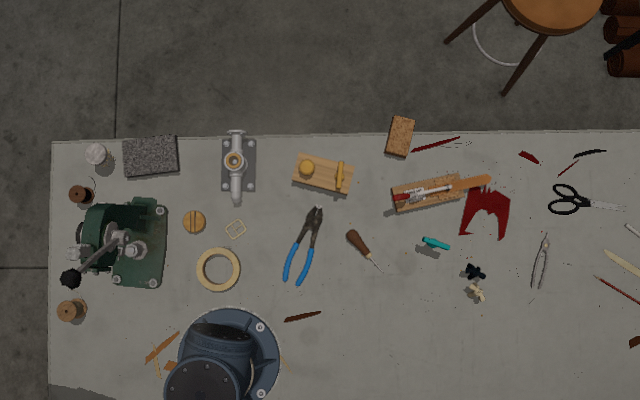

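View pics/scene0.png

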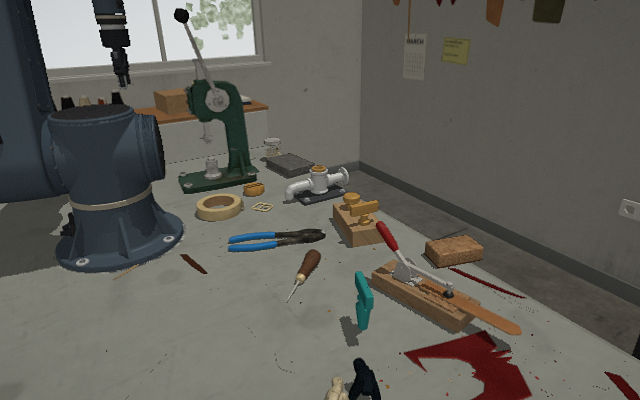

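```bash
cat > h.py <<'E'
from station import telemetry, imaging, arm
import cv2,numpy as np
from scipy.spatial.transform import Rotation as Ro
def cloud(d,k):
    """world xyz for every pixel, NaN if no reading"""
    K=np.array(k["intrinsics"]);h,w=d.shape
    g=np.stack(np.meshgrid(np.arange(w),np.arange(h)),-1).reshape(-1,1,2).astype(np.float64)
    u=cv2.undistortPoints(g,K,np.array(k["dist_coeffs"])).reshape(h,w,2)
    z=np.where(d>0,d,np.nan)
    P=np.dstack([u[...,0]*z,u[...,1]*z,z])
    return (P-np.array(k["t"]))@np.array(k["R"])
def Rt(s): return Ro.from_euler("xyz",s["tool_rot"],degrees=True).as_matrix()
E
python3 - <<'E'
from h import *
d=np.load("pics/top0.npy");W=cloud(d,imaging.get_calibration("top"))
np.set_printoptions(precision=4,suppress=True)
def top(b,z0,z1,n):
    l,t,r,bb=b;p=W[t:bb,l:r].reshape(-1,3);p=p[(p[:,2]>z0)&(p[:,2]<z1)]
    c=p[:,:2].mean(0);e,v=np.linalg.eigh(np.cov((p[:,:2]-c).T));print(n,len(p),p.mean(0),np.degrees(np.arctan2(v[1,1],v[0,1])),np.sqrt(e),p.min(0),p.max(0))
top((285,145,365,205),.075,.12,"bar");top((285,145,365,205),.055,.073,"knob");top((285,145,365,205),.03,.042,"rest")
top((205,115,275,215),.03,.062,"pipe");top((205,115,275,215),.068,.11,"housing/liner");top((205,115,275,215),.004,.02,"plate")
s=telemetry.sense();k=imaging.get_calibration("wrist");print(Rt(s));print(np.array(k["R"])@Rt(s), np.array(k["R"])@s["tool_pos"]+k["t"],k["intrinsics"])
E
```

```text
bar 137 [ 0.4328 -0.2747  0.081 ] 173.15318752944265 [0.0034 0.018 ] [ 0.4027 -0.2821  0.0751] [ 0.4637 -0.2668  0.0867]
knob 217 [ 0.4526 -0.2045  0.0657] 69.83476556847641 [0.0097 0.0236] [ 0.4019 -0.2825  0.0552] [ 0.473  -0.1815  0.0729]
rest 1323 [ 0.4431 -0.2378  0.0358] 74.46707468334291 [0.0218 0.0401] [ 0.3925 -0.3124  0.03  ] [ 0.4969 -0.1604  0.0414]
pipe 683 [ 0.4687 -0.0309  0.0466] 178.59014410897123 [0.009  0.0552] [ 0.3788 -0.0555  0.0301] [ 0.5513 -0.0059  0.0619]
housing/liner 230 [ 0.4727 -0.0291  0.0732] 171.61989523033336 [0.0128 0.0129] [ 0.449  -0.0531  0.0681] [ 0.4967 -0.0054  0.0816]
plate 1126 [ 0.467  -0.033   0.0082] 173.60326017512037 [0.0338 0.0449] [ 0.3503 -0.1176  0.004 ] [0.5456 0.0527 0.0199]
[[-0.     -0.9723  0.2336]
 [-0.0001  0.2336  0.9723]
 [-1.      0.     -0.0001]]
[[ 0.0001 -0.001   1.    ]
 [-0.2997 -0.954  -0.0009]
 [ 0.954  -0.2997 -0.0004]] [0.0004 0.0311 0.1594] [[296.1977   0.     322.1596]
 [  0.     296.1977 197.22  ]
 [  0.       0.       1.    ]]
```

Run:
```python
from h import *
d=np.load("pics/top0.npy");W=cloud(d,imaging.get_calibration("top")).reshape(-1,3)
print("max z by x rows (from .0), y cols from .6 to -.4 step .1")
for x in np.arange(0,.7,.05):
    r=[]
    for y in np.arange(.5,-.41,-.1):
        m=(W[:,0]>=x)&(W[:,0]<x+.05)&(W[:,1]>=y)&(W[:,1]<y+.1);r.append("%.2f"%W[m,2].max() if m.any() else " -- ")
    print("%.2f"%x,*r)
d=imaging.read_camera("scene")[1];W=cloud(d,imaging.get_calibration("scene"))
P=W[0:195,170:260].reshape(-1,3);P=P[(P[:,0]<.7)&(P[:,2]>.2)];print("press high pts",P.min(0),P.max(0));print(np.round(W[18,178:186],3))
```

```text
max z by x rows (from .0), y cols from .6 to -.4 step .1
0.00  --  0.01 0.01 0.01 0.02 0.28 0.28 0.04 0.01 0.01
0.05  --  0.01 0.01 0.01 0.02 0.28 0.28 0.02 0.01 0.01
0.10  --  0.06 0.06 0.01 0.01 0.26 0.26 0.01 0.01 0.01
0.15  --  0.01 0.01 0.03 0.03 0.03 0.03 0.02 0.01 0.01
0.20  --  0.01 0.01 0.27 0.45 0.03 0.03 0.02 0.01 0.02
0.25  --  0.01 0.01 0.34 0.40 0.03 0.03 0.02 0.03 0.03
0.30  --  0.01 0.01 0.28 0.28 0.03 0.01 0.02 0.03 0.03
0.35  --  0.01 0.05 0.27 0.27 0.03 0.05 0.01 0.04 0.11
0.40  --  0.01 0.05 0.03 0.01 0.02 0.07 0.07 0.09 0.04
0.45  --  0.01 0.07 0.07 0.03 0.01 0.08 0.07 0.09 0.04
0.50  --  0.01 0.07 0.07 0.03 0.02 0.06 0.01 0.01 0.03
0.55  --  -0.00  --  0.00 0.03 -0.00 0.05  --  -0.00  -- 
0.60  --   --   --   --   --   --   --   --   --   -- 
0.65  --   --   --   --   --   --   --   --   --   -- 
press high pts [0.21460318 0.14598436 0.20012668] [0.36740539 0.23688799 0.44939754]
[[0.221 0.153 0.429]
 [0.223 0.153 0.429]
 [0.225 0.153 0.429]
 [0.227 0.15  0.429]
 [0.23  0.153 0.429]
 [0.23  0.146 0.429]
 [0.234 0.154 0.429]
 [0.238 0.159 0.429]]
```

>>> apply_moves([
  {"dx":-0.012,"dy":-0.0271,"dz":-0.0027},
  {"dx":-0.012,"dy":-0.0271,"dz":-0.0027},
  {"dx":-0.012,"dy":-0.0271,"dz":-0.0027},
  {"dx":-0.012,"dy":-0.0271,"dz":-0.0027},
  {"dx":-0.012,"dy":-0.0271,"dz":-0.0027},
  {"dx":-0.012,"dy":-0.0271,"dz":-0.0027},
  {"dx":-0.012,"dy":-0.0271,"dz":-0.0027},
  {"dx":-0.012,"dy":-0.0271,"dz":-0.0027},
  {"dx":-0.012,"dy":-0.0271,"dz":-0.0027},
  {"dx":-0.012,"dy":-0.0271,"dz":-0.0027},
])

```text
invalid input
```

>>> apply_moves([
  {"dy":-0.0188,"dz":-0.0181},
  {"dy":-0.0188,"dz":-0.0181},
  {"dy":-0.0188,"dz":-0.0181},
  {"dy":-0.0188,"dz":-0.0181},
  {"dy":-0.0188,"dz":-0.0181},
  {"dy":-0.0188,"dz":-0.0181},
  {"dy":-0.0188,"dz":-0.0181},
  {"dy":-0.0188,"dz":-0.0181},
  {"dy":-0.0188,"dz":-0.0181},
  {"dy":-0.0188,"dz":-0.0181},
])

```text
invalid input
```

>>> apply_moves([
  {"dx":0.003,"dy":0.0017,"dz":-0.0313},
  {"dx":0.003,"dy":0.0017,"dz":-0.0313},
  {"dx":0.003,"dy":0.0017,"dz":-0.0313},
  {"dx":0.003,"dy":0.0017,"dz":-0.0313},
  {"dx":0.003,"dy":0.0017,"dz":-0.0313},
  {"dx":0.003,"dy":0.0017,"dz":-0.0313},
  {"dx":0.003,"dy":0.0017,"dz":-0.0313},
  {"dx":0.003,"dy":0.0017,"dz":-0.0313},
  {"dx":0.003,"dy":0.0017,"dz":-0.0313},
  {"dx":0.003,"dy":0.0017,"dz":-0.0313},
])

```text
invalid input
```

>>> apply_moves([
  {"dx":-0.012,"dy":-0.0271,"dz":-0.0027,"ax":0,"ay":0,"az":0,"jaw":1},
  {"dx":-0.012,"dy":-0.0271,"dz":-0.0027,"ax":0,"ay":0,"az":0,"jaw":1},
  {"dx":-0.012,"dy":-0.0271,"dz":-0.0027,"ax":0,"ay":0,"az":0,"jaw":1},
  {"dx":-0.012,"dy":-0.0271,"dz":-0.0027,"ax":0,"ay":0,"az":0,"jaw":1},
  {"dx":-0.012,"dy":-0.0271,"dz":-0.0027,"ax":0,"ay":0,"az":0,"jaw":1},
  {"dx":-0.012,"dy":-0.0271,"dz":-0.0027,"ax":0,"ay":0,"az":0,"jaw":1},
  {"dx":-0.012,"dy":-0.0271,"dz":-0.0027,"ax":0,"ay":0,"az":0,"jaw":1},
  {"dx":-0.012,"dy":-0.0271,"dz":-0.0027,"ax":0,"ay":0,"az":0,"jaw":1},
  {"dx":-0.012,"dy":-0.0271,"dz":-0.0027,"ax":0,"ay":0,"az":0,"jaw":1},
  {"dx":-0.012,"dy":-0.0271,"dz":-0.0027,"ax":0,"ay":0,"az":0,"jaw":1},
])

```text
time_s: 1.38
tool_pos: [0.381, 0.4202, 0.352]
tool_rot: [-37.0, 90.0, 39.5]
ft_force: [0.2, 0.9, -0.4]
grip_width: 0.0855
```

>>> apply_moves([
  {"dx":0,"dy":-0.0188,"dz":-0.0181,"ax":0,"ay":0,"az":0,"jaw":1},
  {"dx":0,"dy":-0.0188,"dz":-0.0181,"ax":0,"ay":0,"az":0,"jaw":1},
  {"dx":0,"dy":-0.0188,"dz":-0.0181,"ax":0,"ay":0,"az":0,"jaw":1},
  {"dx":0,"dy":-0.0188,"dz":-0.0181,"ax":0,"ay":0,"az":0,"jaw":1},
  {"dx":0,"dy":-0.0188,"dz":-0.0181,"ax":0,"ay":0,"az":0,"jaw":1},
  {"dx":0,"dy":-0.0188,"dz":-0.0181,"ax":0,"ay":0,"az":0,"jaw":1},
  {"dx":0,"dy":-0.0188,"dz":-0.0181,"ax":0,"ay":0,"az":0,"jaw":1},
  {"dx":0,"dy":-0.0188,"dz":-0.0181,"ax":0,"ay":0,"az":0,"jaw":1},
  {"dx":0,"dy":-0.0188,"dz":-0.0181,"ax":0,"ay":0,"az":0,"jaw":1},
  {"dx":0,"dy":-0.0188,"dz":-0.0181,"ax":0,"ay":0,"az":0,"jaw":1},
])

```text
time_s: 2.22
tool_pos: [0.5209, 0.1998, 0.3514]
tool_rot: [-84.4, 90.0, -8.0]
ft_force: [0.2, -1.3, 0.3]
grip_width: 0.0851
```

>>> apply_moves([
  {"dx":0.003,"dy":0.0017,"dz":-0.0313,"ax":-0.012,"ay":0,"az":0,"jaw":0.5},
  {"dx":0.003,"dy":0.0017,"dz":-0.0313,"ax":-0.012,"ay":0,"az":0,"jaw":0.5},
  {"dx":0.003,"dy":0.0017,"dz":-0.0313,"ax":-0.012,"ay":0,"az":0,"jaw":0.5},
  {"dx":0.003,"dy":0.0017,"dz":-0.0313,"ax":-0.012,"ay":0,"az":0,"jaw":0.5},
  {"dx":0.003,"dy":0.0017,"dz":-0.0313,"ax":-0.012,"ay":0,"az":0,"jaw":0.5},
  {"dx":0.003,"dy":0.0017,"dz":-0.0313,"ax":-0.012,"ay":0,"az":0,"jaw":0.5},
  {"dx":0.003,"dy":0.0017,"dz":-0.0313,"ax":-0.012,"ay":0,"az":0,"jaw":0.5},
  {"dx":0.003,"dy":0.0017,"dz":-0.0313,"ax":-0.012,"ay":0,"az":0,"jaw":0.5},
  {"dx":0.003,"dy":0.0017,"dz":-0.0313,"ax":-0.012,"ay":0,"az":0,"jaw":0.5},
  {"dx":0.003,"dy":0.0017,"dz":-0.0313,"ax":-0.012,"ay":0,"az":0,"jaw":0.5},
])

```text
time_s: 3.05
tool_pos: [0.4464, -0.105, 0.3214]
tool_rot: [-107.1, 90.0, -23.7]
ft_force: [0.3, 0.4, 0.4]
grip_width: 0.0429
```

```bash
cat >> h.py <<'E'
def wrist(name):
    s=telemetry.sense();k=imaging.get_calibration("wrist");p,d=imaging.read_camera("wrist")
    cv2.imwrite(f"pics/{name}.png",p);np.savez(f"pics/{name}.npz",d=d,p=p,**{a:np.array(b) for a,b in k.items()})
    R=Rt(s);print("t",round(s["time_s"],2),"tcp",np.round(s["tool_pos"],4),"zyaw",np.round(np.degrees(np.arctan2(R[1,2],R[0,2])),2),"q",np.round(s["qpos"],1),"F",np.round(s["ft_force"],1))
    return p,d,k
E
python3 -c "
from h import *
wrist('w1')"
```

```text
t 3.05 tcp [ 0.4464 -0.105   0.3214] zyaw 83.41 q [-13.2   6.2   3.   86.8  -0.   -6.6] F [0.3 0.4 0.4]
```

View pics/w1.png

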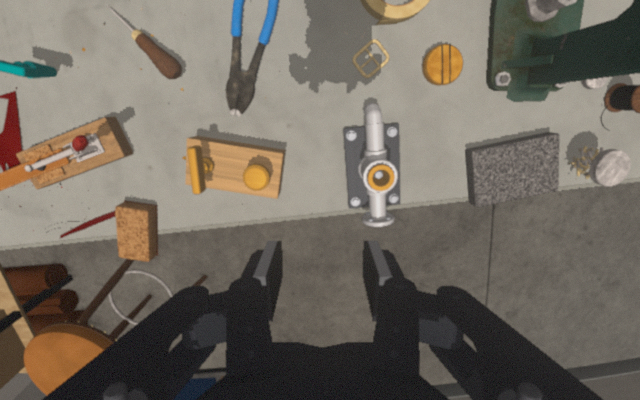

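```bash
cat >> h.py <<'E'
def pca(W,b,z0,z1,n):
    l,t,r,bb=b;p=W[t:bb,l:r].reshape(-1,3);p=p[(p[:,2]>z0)&(p[:,2]<z1)]
    (cx,cy),wh,a=cv2.minAreaRect((p[:,:2]*1000).astype(np.float32))
    c=p[:,:2].mean(0);e,v=np.linalg.eigh(np.cov((p[:,:2]-c).T))
    print(n,len(p),"mean",np.round(p.mean(0),4),"yaw",round(np.degrees(np.arctan2(v[1,1],v[0,1])),2),"sd",np.round(np.sqrt(e),4),"rect",round(cx,1),round(cy,1),np.round(wh,1),round(a,1),"z",np.round(np.percentile(p[:,2],[5,50,95]),4))
    return p
E
python3 - <<'E'
from h import *
f=np.load("pics/w1.npz");W=cloud(f["d"],f)
pca(W,(170,120,230,205),.076,.1,"bar");pca(W,(235,150,280,200),.06,.08,"knob")
pca(W,(340,90,410,235),.03,.066,"pipe");p=pca(W,(340,120,410,215),.067,.1,"house+liner")
print(np.histogram(p[:,2],bins=np.arange(.066,.1,.002)));pca(W,(340,120,410,215),.0755,.1,"liner");pca(W,(340,115,410,215),.004,.02,"plate")
pca(W,(180,130,290,200),.03,.042,"rest")
E
```

```text
bar 470 mean [ 0.4319 -0.2746  0.0809] yaw 173.65 sd [0.0035 0.0184] rect 432.9 -275.6 [12.9 63.4] 82.7 z [0.0775 0.0813 0.0827]
knob 571 mean [ 0.4543 -0.1983  0.0663] yaw 123.46 sd [0.0094 0.0095] rect 455.1 -199.2 [37.  36.5] 34.8 z [0.0632 0.0666 0.0684]
pipe 1901 mean [ 0.4657 -0.0302  0.0472] yaw 178.73 sd [0.0086 0.0561] rect 463.0 -30.7 [ 47.3 175.4] 89.9 z [0.0359 0.0472 0.0601]
house+liner 698 mean [ 0.4719 -0.0293  0.0726] yaw 176.92 sd [0.0125 0.0129] rect 472.5 -29.2 [45.2 46.5] 86.1 z [0.0685 0.0729 0.0765]
(array([ 18, 186, 140,  18, 242,  94,   0,   0,   0,   0,   0,   0,   0,
         0,   0,   0]), array([0.066, 0.068, 0.07 , 0.072, 0.074, 0.076, 0.078, 0.08 , 0.082,
       0.084, 0.086, 0.088, 0.09 , 0.092, 0.094, 0.096, 0.098]))
liner 173 mean [ 0.4718 -0.0286  0.0761] yaw 126.12 sd [0.0106 0.0106] rect 472.9 -28.7 [35.2 33.5] 4.4 z [0.0756 0.076  0.077 ]
plate 2497 mean [ 0.4663 -0.034   0.0086] yaw 172.98 sd [0.0288 0.0398] rect 474.3 -28.7 [ 84.1 133.9] 88.9 z [0.0066 0.0083 0.0132]
rest 3188 mean [ 0.4419 -0.2323  0.036 ] yaw 72.5 sd [0.0222 0.0381] rect 444.1 -238.2 [141.7  71.2] 73.8 z [0.0345 0.0361 0.0375]
```

>>> apply_moves([
  {"dx":0.014,"dy":-0.0006,"dz":-0.0171,"ax":0,"ay":0,"az":0,"jaw":0.5},
  {"dx":0.014,"dy":-0.0006,"dz":-0.0171,"ax":0,"ay":0,"az":0,"jaw":0.5},
  {"dx":0.014,"dy":-0.0006,"dz":-0.0171,"ax":0,"ay":0,"az":0,"jaw":0.5},
  {"dx":0.014,"dy":-0.0006,"dz":-0.0171,"ax":0,"ay":0,"az":0,"jaw":0.5},
  {"dx":0.014,"dy":-0.0006,"dz":-0.0171,"ax":0,"ay":0,"az":0,"jaw":0.5},
  {"dx":0.014,"dy":-0.0006,"dz":-0.0171,"ax":0,"ay":0,"az":0,"jaw":0.5},
  {"dx":0.014,"dy":-0.0006,"dz":-0.0171,"ax":0,"ay":0,"az":0,"jaw":0.5},
  {"dx":0.014,"dy":-0.0006,"dz":-0.0171,"ax":0,"ay":0,"az":0,"jaw":0.5},
  {"dx":0.014,"dy":-0.0006,"dz":-0.0171,"ax":0,"ay":0,"az":0,"jaw":0.5},
  {"dx":0.014,"dy":-0.0006,"dz":-0.0171,"ax":0,"ay":0,"az":0,"jaw":0.5},
])

```text
time_s: 3.93
tool_pos: [0.4331, -0.275, 0.1807]
tool_rot: [-142.3, 90.0, -58.9]
ft_force: [0.9, -0.3, -0.3]
grip_width: 0.0428
```

Run:
```python
from h import *
p,d,k=wrist("w2");W=cloud(d,k)
m=(W[...,2]>.076)&(W[...,2]<.1)&(np.hypot(W[...,0]-.433,W[...,1]+.275)<.045)
v,u=np.nonzero(m);pca(W,(u.min(),v.min(),u.max()+1,v.max()+1),.076,.1,"bar")
```

```text
t 3.93 tcp [ 0.4331 -0.275   0.1807] zyaw 83.36 q [-32.4  13.8  -8.2  68.1  -0.  -25.8] F [ 0.9 -0.3 -0.3]
bar 943 mean [ 0.4314 -0.2759  0.0814] yaw 172.72 sd [0.0033 0.0183] rect 433.1 -275.9 [11.2 63.3] 82.9 z [0.0796 0.0815 0.0826]
```

View pics/w2.png

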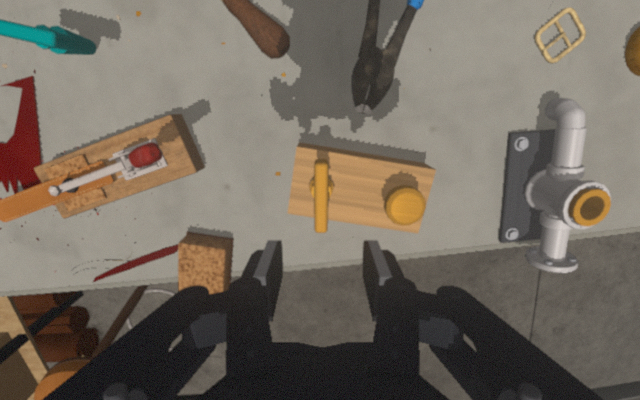

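>>> apply_moves([
  {"dx":0.013,"dy":0,"dz":-0.0009,"ax":0.009,"ay":0,"az":0,"jaw":0.5},
  {"dx":0.013,"dy":0,"dz":0,"ax":0,"ay":0,"az":0,"jaw":0.5},
  {"dx":0.013,"dy":0,"dz":0,"ax":0,"ay":0,"az":0,"jaw":0.5},
  {"dx":0.013,"dy":0,"dz":0,"ax":0,"ay":0,"az":0,"jaw":0.5},
  {"dx":0.013,"dy":0,"dz":0,"ax":0,"ay":0,"az":0,"jaw":0.5},
  {"dx":0.013,"dy":0,"dz":0,"ax":0,"ay":0,"az":0,"jaw":0.5},
  {"dx":0.013,"dy":0,"dz":0,"ax":0,"ay":0,"az":0,"jaw":0.5},
  {"dx":0.013,"dy":0,"dz":0,"ax":0,"ay":0,"az":0,"jaw":0.5},
  {"dx":0.013,"dy":0,"dz":0,"ax":0,"ay":0,"az":0,"jaw":0.5},
  {"dx":0.0125,"dy":0,"dz":0,"ax":0,"ay":0,"az":0,"jaw":0.5},
])

```text
time_s: 4.82
tool_pos: [0.4333, -0.2749, 0.0514]
tool_rot: [-121.0, 90.0, -38.2]
ft_force: [-0.1, -0.1, 0.7]
grip_width: 0.0432
```

>>> apply_moves([
  {"dx":0,"dy":0,"dz":0,"ax":0,"ay":0,"az":0,"jaw":0.3},
  {"dx":0,"dy":0,"dz":0,"ax":0,"ay":0,"az":0,"jaw":0.2},
  {"dx":0,"dy":0,"dz":0,"ax":0,"ay":0,"az":0,"jaw":0.1},
  {"dx":0,"dy":0,"dz":0,"ax":0,"ay":0,"az":0,"jaw":0},
  {"dx":0,"dy":0,"dz":0,"ax":0,"ay":0,"az":0,"jaw":0},
  {"dx":0,"dy":0,"dz":0,"ax":0,"ay":0,"az":0,"jaw":0},
  {"dx":0,"dy":0,"dz":0,"ax":0,"ay":0,"az":0,"jaw":0},
  {"dx":0,"dy":0,"dz":0,"ax":0,"ay":0,"az":0,"jaw":0},
  {"dx":0,"dy":0,"dz":0,"ax":0,"ay":0,"az":0,"jaw":0},
  {"dx":0,"dy":0,"dz":0,"ax":0,"ay":0,"az":0,"jaw":0},
], squeeze=100)

```text
time_s: 5.65
tool_pos: [0.4336, -0.2753, 0.0523]
tool_rot: [-115.7, 89.9, -32.9]
ft_force: [0.4, 0.6, 3.9]
grip_width: 0.0107
```

>>> apply_moves([
  {"dx":-0.008,"dy":0,"dz":0,"ax":0,"ay":0,"az":0,"jaw":0},
  {"dx":-0.014,"dy":0,"dz":0,"ax":0,"ay":0,"az":0,"jaw":0},
  {"dx":-0.014,"dy":0,"dz":0,"ax":0,"ay":0,"az":0,"jaw":0},
  {"dx":-0.014,"dy":0,"dz":0,"ax":0,"ay":0,"az":0,"jaw":0},
  {"dx":-0.014,"dy":0,"dz":0,"ax":0,"ay":0,"az":0,"jaw":0},
  {"dx":-0.014,"dy":0,"dz":0,"ax":0,"ay":0,"az":0,"jaw":0},
  {"dx":-0.014,"dy":0,"dz":0,"ax":0,"ay":0,"az":0,"jaw":0},
  {"dx":-0.014,"dy":0,"dz":0,"ax":0,"ay":0,"az":0,"jaw":0},
  {"dx":-0.014,"dy":0,"dz":0,"ax":0,"ay":0,"az":0,"jaw":0},
  {"dx":-0.008,"dy":0,"dz":0,"ax":0,"ay":0,"az":0,"jaw":0},
])

```text
time_s: 6.48
tool_pos: [0.4332, -0.2751, 0.1814]
tool_rot: [-131.0, 90.0, -48.2]
ft_force: [-0.0, -0.9, -1.3]
grip_width: 0.0106
```

Run:
```python
from h import *
p,d,k=wrist("w3");s=telemetry.sense();W=cloud(d,k);R=Rt(s);print(R)
# plug points in tool frame
T=(W-s["tool_pos"])@R
m=(np.abs(T[...,0])<.2)&(np.abs(T[...,1])<.05)&(np.abs(T[...,2])<.03)
c=cv2.resize(p[150:400,220:420],None,fx=3,fy=2.4);cv2.imwrite("pics/w3c.png",c)
# tap axis
m2=(W[...,2]>.0745)&(W[...,2]<.08)&(np.hypot(W[...,0]-.4723,W[...,1]+.029)<.03)
q=W[m2];print(len(q),cv2.minAreaRect((q[:,:2]*1000).astype(np.float32)),np.median(q[:,2]))
```

```text
t 6.48 tcp [ 0.4332 -0.2751  0.1814] zyaw 82.85 q [-32.4  13.7  -8.1  68.1  -0.  -25.3] F [-0.  -0.9 -1.3]
[[ 0.00195068 -0.99221113  0.12455226]
 [-0.00150194  0.12454945  0.99221226]
 [-0.99999697 -0.00212256 -0.00124729]]
672 ((472.3309631347656, -29.10955238342285), (37.03371810913086, 36.316959381103516), 85.91802215576172) 0.07557259738161773
```

View pics/w3.png

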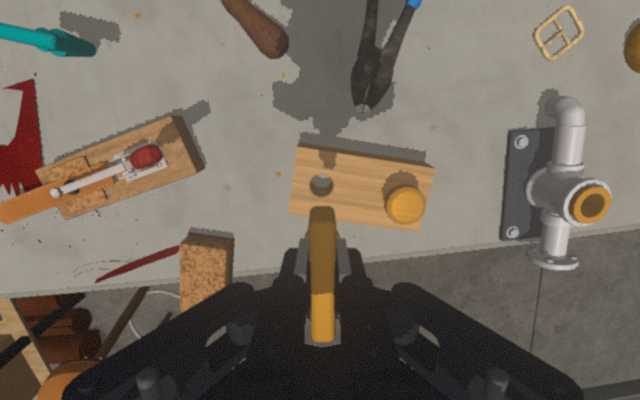

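>>> apply_moves([
  {"dx":0,"dy":-0.0008,"dz":0.0249,"ax":0,"ay":0,"az":0,"jaw":0},
  {"dx":0,"dy":-0.0008,"dz":0.0249,"ax":0,"ay":0,"az":0,"jaw":0},
  {"dx":0,"dy":-0.0008,"dz":0.0249,"ax":0,"ay":0,"az":0,"jaw":0},
  {"dx":0,"dy":-0.0008,"dz":0.0249,"ax":0,"ay":0,"az":0,"jaw":0},
  {"dx":0,"dy":-0.0008,"dz":0.0249,"ax":0,"ay":0,"az":0,"jaw":0},
  {"dx":0,"dy":-0.0008,"dz":0.0249,"ax":0,"ay":0,"az":0,"jaw":0},
  {"dx":0,"dy":-0.0008,"dz":0.0249,"ax":0,"ay":0,"az":0,"jaw":0},
  {"dx":0,"dy":-0.0008,"dz":0.0249,"ax":0,"ay":0,"az":0,"jaw":0},
  {"dx":0,"dy":-0.0008,"dz":0.0249,"ax":0,"ay":0,"az":0,"jaw":0},
  {"dx":0,"dy":-0.0008,"dz":0.0249,"ax":0,"ay":0,"az":0,"jaw":0},
])

```text
time_s: 7.37
tool_pos: [0.4716, -0.0278, 0.1793]
tool_rot: [100.6, 89.9, -176.5]
ft_force: [0.1, -0.9, -0.5]
grip_width: 0.0108
```

>>> apply_moves([
  {"dx":0,"dy":0,"dz":0,"ax":-0.02,"ay":0,"az":0,"jaw":0},
  {"dx":0,"dy":0,"dz":0,"ax":-0.02,"ay":0,"az":0,"jaw":0},
  {"dx":0,"dy":0,"dz":0,"ax":-0.02,"ay":0,"az":0,"jaw":0},
  {"dx":0,"dy":0,"dz":0,"ax":-0.02,"ay":0,"az":0,"jaw":0},
  {"dx":0,"dy":0,"dz":0,"ax":-0.025,"ay":0,"az":0,"jaw":0},
  {"dx":0,"dy":0,"dz":0,"ax":0,"ay":0,"az":0,"jaw":0},
  {"dx":0,"dy":0,"dz":0,"ax":0,"ay":0,"az":0,"jaw":0},
  {"dx":0,"dy":0,"dz":0,"ax":0,"ay":0,"az":0,"jaw":0},
  {"dx":0,"dy":0,"dz":0,"ax":0,"ay":0,"az":0,"jaw":0},
  {"dx":0,"dy":0,"dz":0,"ax":0,"ay":0,"az":0,"jaw":0},
])

```text
time_s: 8.2
tool_pos: [0.4721, -0.0291, 0.1798]
tool_rot: [-169.3, 90.0, -80.5]
ft_force: [-0.2, 0.2, -1.3]
grip_width: 0.0104
```

Run:
```python
from h import *
p,d,k=wrist("w4");s=telemetry.sense();W=cloud(d,k);R=Rt(s);T=(W-s["tool_pos"])@R
np.set_printoptions(precision=4,suppress=True)
hsv=cv2.cvtColor(p,cv2.COLOR_BGR2HSV);br=(hsv[...,1]>110)&(hsv[...,0]>10)&(hsv[...,0]<32)
v,u=np.nonzero(br);m=br&(np.abs(T[...,2])<.02)&(T[...,0]<0.05)&(np.abs(T[...,1])<.05)
q=T[m&(T[...,0]<-.025)];print("bar top in tool",len(q),q.min(0),q.max(0),q.mean(0))
m2=(W[...,2]>.073)&(W[...,2]<.079)&(np.hypot(W[...,0]-.4723,W[...,1]+.029)<.03);q=W[m2];print("rim pts",len(q))
P,D=imaging.read_camera("scene");c=cv2.resize(P[60:230,240:400],None,fx=3.5,fy=3.5,interpolation=cv2.INTER_CUBIC)
ks=imaging.get_calibration("scene")
def pr(X):
    o=cv2.projectPoints(np.array([X],float),cv2.Rodrigues(np.array(ks["R"]))[0],np.array(ks["t"]),np.array(ks["intrinsics"]),np.array(ks["dist_coeffs"]))[0].ravel();return o
for z in(.075,.13,.2):print(z,pr([.4723,-.0291,z]))
cv2.imwrite("pics/s4.png",c)
p2=cv2.resize(p[150:400,230:410],None,fx=2.3,fy=2.3);b=np.zeros((max(c.shape[0],p2.shape[0]),max(1,min(800,c.shape[1]+p2.shape[1]))),np.uint8);
H=595;out=np.zeros((H,800,3),np.uint8);cc=cv2.resize(P[60:230,270:380],None,fx=3.5,fy=3.5);out[:cc.shape[0],:cc.shape[1]]=cc[:H];p2=p2[:H,:800-cc.shape[1]];out[:p2.shape[0],cc.shape[1]:cc.shape[1]+p2.shape[1]]=p2;cv2.imwrite("pics/c4.png",out)
```

```text
t 8.2 tcp [ 0.4721 -0.0291  0.1798] zyaw 88.84 q [ -3.5  10.  -13.3  66.7  -0.   -2.4] F [-0.2  0.2 -1.3]
bar top in tool 3161 [-0.0957 -0.0321 -0.0164] [-0.025   0.0316  0.0186] [-0.03    0.0035 -0.0002]
rim pts 656
0.075 [317.9792 166.7156]
0.13 [317.508  146.0792]
0.2 [316.8773 118.4721]
```

View pics/c4.png

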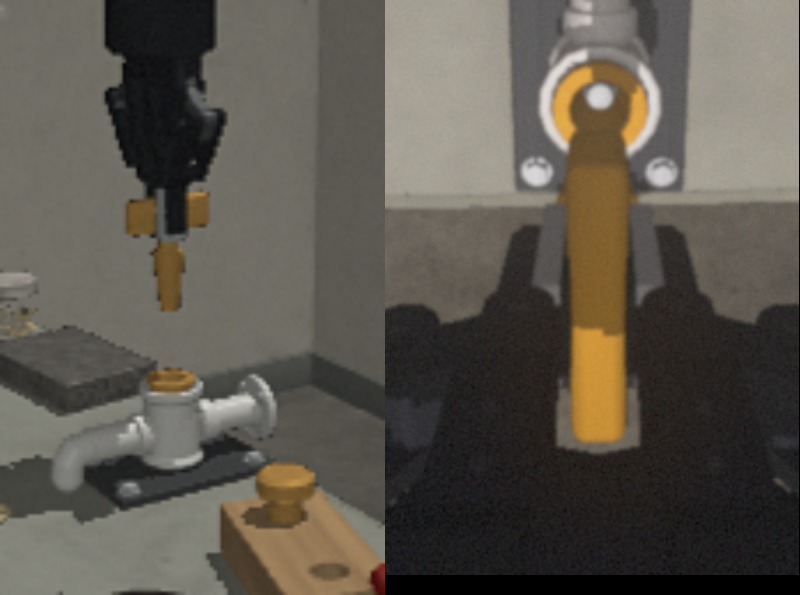

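>>> apply_moves([
  {"dx":0.01,"dy":0,"dz":0,"ax":0,"ay":0,"az":0,"jaw":0},
  {"dx":0.01,"dy":0,"dz":0,"ax":0,"ay":0,"az":0,"jaw":0},
  {"dx":0.01,"dy":0,"dz":0,"ax":0,"ay":0,"az":0,"jaw":0},
  {"dx":0.008,"dy":0,"dz":0,"ax":0,"ay":0,"az":0,"jaw":0},
  {"dx":0.006,"dy":0,"dz":0,"ax":0,"ay":0,"az":0,"jaw":0},
  {"dx":0.006,"dy":0,"dz":0,"ax":0,"ay":0,"az":0,"jaw":0},
  {"dx":0.006,"dy":0,"dz":0,"ax":0,"ay":0,"az":0,"jaw":0},
  {"dx":0.006,"dy":0,"dz":0,"ax":0,"ay":0,"az":0,"jaw":0},
  {"dx":0.004,"dy":0,"dz":0,"ax":0,"ay":0,"az":0,"jaw":0},
  {"dx":0,"dy":0,"dz":0,"ax":0,"ay":0,"az":0,"jaw":0},
], squeeze=120)

```text
time_s: 9.13
tool_pos: [0.4717, -0.029, 0.113]
tool_rot: [92.5, 89.9, -178.7]
ft_force: [-0.7, 0.6, -1.3]
grip_width: 0.0103
```

>>> apply_moves([
  {"dx":0.001,"dy":0,"dz":0,"ax":0,"ay":0,"az":0,"jaw":0},
  {"dx":0.001,"dy":0,"dz":0,"ax":0,"ay":0,"az":0,"jaw":0},
  {"dx":0.001,"dy":0,"dz":0,"ax":0,"ay":0,"az":0,"jaw":0},
  {"dx":0.001,"dy":0,"dz":0,"ax":0,"ay":0,"az":0,"jaw":0},
  {"dx":0.001,"dy":0,"dz":0,"ax":0,"ay":0,"az":0,"jaw":0},
  {"dx":0.001,"dy":0,"dz":0,"ax":0,"ay":0,"az":0,"jaw":0},
  {"dx":0.001,"dy":0,"dz":0,"ax":0,"ay":0,"az":0,"jaw":0},
  {"dx":0.001,"dy":0,"dz":0,"ax":0,"ay":0,"az":0,"jaw":0},
  {"dx":0.001,"dy":0,"dz":0,"ax":0,"ay":0,"az":0,"jaw":0},
  {"dx":0,"dy":0,"dz":0,"ax":0,"ay":0,"az":0,"jaw":0},
])

```text
time_s: 9.97
tool_pos: [0.4725, -0.029, 0.1054]
tool_rot: [-95.7, 89.9, -6.9]
ft_force: [-0.8, 0.4, 8.2]
grip_width: 0.01
```

>>> apply_moves([
  {"dx":0.001,"dy":0,"dz":0,"ax":0,"ay":0,"az":0,"jaw":0},
  {"dx":0.001,"dy":0,"dz":0,"ax":0,"ay":0,"az":0,"jaw":0},
  {"dx":0.001,"dy":0,"dz":0,"ax":0,"ay":0,"az":0,"jaw":0},
  {"dx":0.001,"dy":0,"dz":0,"ax":0,"ay":0,"az":0,"jaw":0},
  {"dx":0.001,"dy":0,"dz":0,"ax":0,"ay":0,"az":0,"jaw":0},
  {"dx":0.001,"dy":0,"dz":0,"ax":0,"ay":0,"az":0,"jaw":0},
  {"dx":0.001,"dy":0,"dz":0,"ax":0,"ay":0,"az":0,"jaw":0},
  {"dx":0.001,"dy":0,"dz":0,"ax":0,"ay":0,"az":0,"jaw":0},
  {"dx":0.001,"dy":0,"dz":0,"ax":0,"ay":0,"az":0,"jaw":0},
  {"dx":0,"dy":0,"dz":0,"ax":0,"ay":0,"az":0,"jaw":0},
])

```text
time_s: 10.8
tool_pos: [0.4724, -0.029, 0.0966]
tool_rot: [-91.3, 89.9, -2.4]
ft_force: [-1.7, 1.3, 7.6]
grip_width: 0.0101
```

>>> apply_moves([
  {"dx":0.0005,"dy":0,"dz":0,"ax":0,"ay":0,"az":0,"jaw":0},
  {"dx":0.0005,"dy":0,"dz":0,"ax":0,"ay":0,"az":0,"jaw":0},
  {"dx":0.0005,"dy":0,"dz":0,"ax":0,"ay":0,"az":0,"jaw":0},
  {"dx":0,"dy":0,"dz":0,"ax":0,"ay":0,"az":0,"jaw":0},
  {"dx":0,"dy":0,"dz":0,"ax":0,"ay":0,"az":0,"jaw":0},
  {"dx":0,"dy":0,"dz":0,"ax":0,"ay":0,"az":0,"jaw":0},
  {"dx":0,"dy":0,"dz":0,"ax":0,"ay":0,"az":0,"jaw":0},
  {"dx":0,"dy":0,"dz":0,"ax":0,"ay":0,"az":0,"jaw":0},
  {"dx":0,"dy":0,"dz":0,"ax":0,"ay":0,"az":0,"jaw":0},
  {"dx":0,"dy":0,"dz":0,"ax":0,"ay":0,"az":0,"jaw":0},
])

```text
time_s: 11.63
tool_pos: [0.4724, -0.0289, 0.0953]
tool_rot: [-85.5, 89.9, 3.4]
ft_force: [-2.9, 1.2, 11.5]
grip_width: 0.0099
```

>>> apply_moves([
  {"dx":0.0,"dy":0.0003,"dz":0.0001,"ax":0,"ay":0,"az":0,"jaw":0},
  {"dx":0.0005,"dy":0,"dz":0,"ax":0,"ay":0,"az":0,"jaw":0},
  {"dx":0.0,"dy":0,"dz":0,"ax":0,"ay":0,"az":0,"jaw":0},
  {"dx":0,"dy":0,"dz":0,"ax":0,"ay":0,"az":0,"jaw":0},
  {"dx":0,"dy":0,"dz":0,"ax":0,"ay":0,"az":0,"jaw":0},
  {"dx":0,"dy":0,"dz":0,"ax":0,"ay":0,"az":0,"jaw":0},
  {"dx":0,"dy":0,"dz":0,"ax":0,"ay":0,"az":0,"jaw":0},
  {"dx":0,"dy":0,"dz":0,"ax":0,"ay":0,"az":0,"jaw":0},
  {"dx":0,"dy":0,"dz":0,"ax":0,"ay":0,"az":0,"jaw":0},
  {"dx":0,"dy":0,"dz":0,"ax":0,"ay":0,"az":0,"jaw":0},
])

```text
time_s: 12.47
tool_pos: [0.4724, -0.0289, 0.095]
tool_rot: [-89.8, 89.9, -0.9]
ft_force: [-2.9, 1.9, 12.0]
grip_width: 0.0101
```

>>> apply_moves([
  {"dx":0.0005,"dy":0.0002,"dz":0,"ax":0,"ay":0,"az":0,"jaw":0},
  {"dx":0,"dy":0,"dz":0,"ax":0,"ay":0,"az":0,"jaw":0},
  {"dx":0.0,"dy":0,"dz":0,"ax":0,"ay":0,"az":0,"jaw":0},
  {"dx":0,"dy":0,"dz":0,"ax":0,"ay":0,"az":0,"jaw":0},
  {"dx":0,"dy":0,"dz":0,"ax":0,"ay":0,"az":0,"jaw":0},
  {"dx":0,"dy":0,"dz":0,"ax":0,"ay":0,"az":0,"jaw":0},
  {"dx":0,"dy":0,"dz":0,"ax":0,"ay":0,"az":0,"jaw":0},
  {"dx":0,"dy":0,"dz":0,"ax":0,"ay":0,"az":0,"jaw":0},
  {"dx":0,"dy":0,"dz":0,"ax":0,"ay":0,"az":0,"jaw":0},
  {"dx":0,"dy":0,"dz":0,"ax":0,"ay":0,"az":0,"jaw":0},
])

```text
time_s: 13.3
tool_pos: [0.4723, -0.0289, 0.0946]
tool_rot: [-89.5, 89.9, -0.7]
ft_force: [-2.1, 1.5, 12.5]
grip_width: 0.0104
```

Run:
```python
from h import *
s=telemetry.sense();print(s["tool_pos"],s["ft_force"],s["moment"])
```

```text
[ 0.47232491 -0.02886124  0.09459052] [-2.12241808  1.47381659 12.49527581] [0.10519536 0.54760811 0.0209366 ]
```

>>> apply_moves([
  {"dx":0.0004,"dy":0.0003,"dz":0.0002,"ax":0,"ay":0,"az":0,"jaw":0},
  {"dx":0,"dy":0,"dz":0,"ax":0,"ay":0,"az":0,"jaw":0},
  {"dx":0.0004,"dy":0,"dz":0,"ax":0,"ay":0,"az":0,"jaw":0},
  {"dx":0,"dy":0,"dz":0,"ax":0,"ay":0,"az":0,"jaw":0},
  {"dx":0,"dy":0,"dz":0,"ax":0,"ay":0,"az":0,"jaw":0},
  {"dx":0,"dy":0,"dz":0,"ax":0,"ay":0,"az":0,"jaw":0},
  {"dx":0,"dy":0,"dz":0,"ax":0,"ay":0,"az":0,"jaw":0},
  {"dx":0,"dy":0,"dz":0,"ax":0,"ay":0,"az":0,"jaw":0},
  {"dx":0,"dy":0,"dz":0,"ax":0,"ay":0,"az":0,"jaw":0},
  {"dx":0,"dy":0,"dz":0,"ax":0,"ay":0,"az":0,"jaw":0},
])

```text
time_s: 14.13
tool_pos: [0.4723, -0.0288, 0.094]
tool_rot: [-94.5, 89.8, -5.6]
ft_force: [-2.5, 1.4, 15.1]
grip_width: 0.0101
```

Run:
```python
from h import *
s=telemetry.sense();print(s["tool_pos"],s["ft_force"],s["moment"])
```

```text
[ 0.47229272 -0.02875711  0.09399112] [-2.4601103   1.43081105 15.1361844 ] [0.00161425 0.51399912 0.02489857]
```

>>> apply_moves([
  {"dx":0.0004,"dy":0.0003,"dz":0.0002,"ax":0,"ay":0,"az":0,"jaw":0},
  {"dx":0,"dy":0,"dz":0,"ax":0,"ay":0,"az":0,"jaw":0},
  {"dx":0.0003,"dy":0,"dz":0,"ax":0,"ay":0,"az":0,"jaw":0},
  {"dx":0,"dy":0,"dz":0,"ax":0,"ay":0,"az":0,"jaw":0},
  {"dx":0,"dy":0,"dz":0,"ax":0,"ay":0,"az":0,"jaw":0},
  {"dx":0,"dy":0,"dz":0,"ax":0,"ay":0,"az":0,"jaw":0},
  {"dx":0,"dy":0,"dz":0,"ax":0,"ay":0,"az":0,"jaw":0},
  {"dx":0,"dy":0,"dz":0,"ax":0,"ay":0,"az":0,"jaw":0},
  {"dx":0,"dy":0,"dz":0,"ax":0,"ay":0,"az":0,"jaw":0},
  {"dx":0,"dy":0,"dz":0,"ax":0,"ay":0,"az":0,"jaw":0},
])

```text
time_s: 14.97
tool_pos: [0.4722, -0.0284, 0.0932]
tool_rot: [-87.9, 89.8, 1.0]
ft_force: [-1.3, 1.3, 11.6]
grip_width: 0.0102
```

Run:
```python
from h import *
for i in range(2):
    s=telemetry.sense();print(s["time_s"],s["tool_pos"],s["ft_force"],s["moment"])
    if i==0: p,d,k=wrist("w5")
W=cloud(d,k);T=(W-s["tool_pos"])@Rt(s)
hsv=cv2.cvtColor(p,cv2.COLOR_BGR2HSV);br=(hsv[...,1]>110)&(hsv[...,0]>10)&(hsv[...,0]<32)
m=br&(np.abs(T[...,2])<.006)&(T[...,0]<-.02)&(T[...,0]>-.04)&(np.abs(T[...,1])<.05);q=T[m];print("bar top",len(q),q.min(0),q.max(0),np.median(q,0))
cv2.imwrite("pics/w5c.png",cv2.resize(p[150:400,200:440],None,fx=2.4,fy=2.4))
```

```text
14.9667 [ 0.47223879 -0.02842505  0.09315741] [-1.26509354  1.31815559 11.56601089] [ 0.25619914  0.29244336 -0.0028478 ]
t 14.97 tcp [ 0.4722 -0.0284  0.0932] zyaw 88.87 q [ -3.5  13.8 -22.2  53.9   0.   -2.3] F [-1.3  1.3 11.6]
15.0167 [ 0.47216897 -0.0284182   0.09313171] [-0.06753502  1.24412907 11.47839281] [ 0.21111609  0.22502537 -0.00886116]
bar top 3166 [-0.03852648 -0.03225318 -0.00599284] [-0.02006483  0.03163593  0.00592514] [-0.02900747  0.00596807 -0.00021008]
```

View pics/w5c.png

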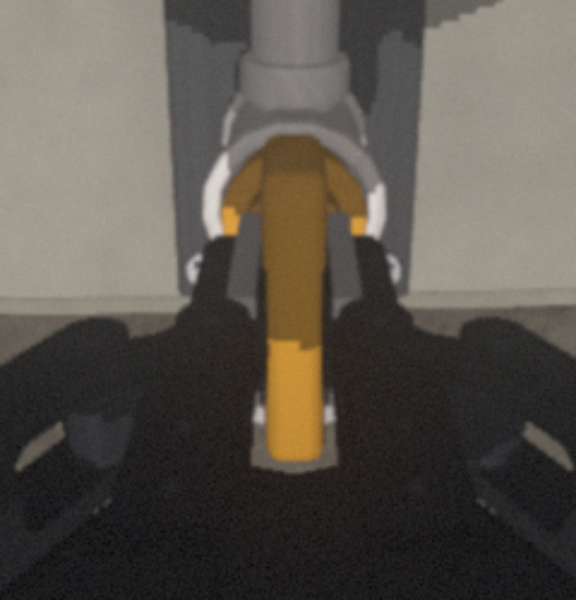

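>>> apply_moves([
  {"dx":0.0004,"dy":0,"dz":0.0002,"ax":0,"ay":0,"az":0,"jaw":0},
  {"dx":0,"dy":0,"dz":0,"ax":0,"ay":0,"az":0,"jaw":0},
  {"dx":0.0004,"dy":0,"dz":0,"ax":0,"ay":0,"az":0,"jaw":0},
  {"dx":0,"dy":0,"dz":0,"ax":0,"ay":0,"az":0,"jaw":0},
  {"dx":0,"dy":0,"dz":0,"ax":0,"ay":0,"az":0,"jaw":0},
  {"dx":0,"dy":0,"dz":0,"ax":0,"ay":0,"az":0,"jaw":0},
  {"dx":0,"dy":0,"dz":0,"ax":0,"ay":0,"az":0,"jaw":0},
  {"dx":0,"dy":0,"dz":0,"ax":0,"ay":0,"az":0,"jaw":0},
  {"dx":0,"dy":0,"dz":0,"ax":0,"ay":0,"az":0,"jaw":0},
  {"dx":0,"dy":0,"dz":0,"ax":0,"ay":0,"az":0,"jaw":0},
])

```text
time_s: 15.85
tool_pos: [0.4722, -0.0283, 0.0924]
tool_rot: [-92.7, 89.8, -3.9]
ft_force: [-0.8, 0.5, 11.2]
grip_width: 0.01
```

>>> apply_moves([
  {"dx":0.0004,"dy":0,"dz":0,"ax":0,"ay":0,"az":0,"jaw":0},
  {"dx":0,"dy":0,"dz":0,"ax":0,"ay":0,"az":0,"jaw":0},
  {"dx":0.0004,"dy":0,"dz":0,"ax":0,"ay":0,"az":0,"jaw":0},
  {"dx":0,"dy":0,"dz":0,"ax":0,"ay":0,"az":0,"jaw":0},
  {"dx":0,"dy":0,"dz":0,"ax":0,"ay":0,"az":0,"jaw":0},
  {"dx":0,"dy":0,"dz":0,"ax":0,"ay":0,"az":0,"jaw":0},
  {"dx":0,"dy":0,"dz":0,"ax":0,"ay":0,"az":0,"jaw":0},
  {"dx":0,"dy":0,"dz":0,"ax":0,"ay":0,"az":0,"jaw":0},
  {"dx":0,"dy":0,"dz":0,"ax":0,"ay":0,"az":0,"jaw":0},
  {"dx":0,"dy":0,"dz":0,"ax":0,"ay":0,"az":0,"jaw":0},
])

```text
time_s: 16.68
tool_pos: [0.4722, -0.0283, 0.0917]
tool_rot: [-91.3, 89.8, -2.4]
ft_force: [-1.8, 1.1, 12.5]
grip_width: 0.0099
```

>>> apply_moves([
  {"dx":0.0004,"dy":0.0001,"dz":0.0001,"ax":0,"ay":0,"az":0,"jaw":0},
  {"dx":0,"dy":0,"dz":0,"ax":0,"ay":0,"az":0,"jaw":0},
  {"dx":0.0004,"dy":0,"dz":0,"ax":0,"ay":0,"az":0,"jaw":0},
  {"dx":0,"dy":0,"dz":0,"ax":0,"ay":0,"az":0,"jaw":0},
  {"dx":0,"dy":0,"dz":0,"ax":0,"ay":0,"az":0,"jaw":0},
  {"dx":0,"dy":0,"dz":0,"ax":0,"ay":0,"az":0,"jaw":0},
  {"dx":0,"dy":0,"dz":0,"ax":0,"ay":0,"az":0,"jaw":0},
  {"dx":0,"dy":0,"dz":0,"ax":0,"ay":0,"az":0,"jaw":0},
  {"dx":0,"dy":0,"dz":0,"ax":0,"ay":0,"az":0,"jaw":0},
  {"dx":0,"dy":0,"dz":0,"ax":0,"ay":0,"az":0,"jaw":0},
])

```text
time_s: 17.52
tool_pos: [0.4722, -0.0282, 0.091]
tool_rot: [-93.1, 89.8, -4.3]
ft_force: [-2.2, 1.3, 14.1]
grip_width: 0.01
```

>>> apply_moves([
  {"dx":0,"dy":0.0004,"dz":0.0002,"ax":0,"ay":0,"az":0,"jaw":0},
  {"dx":0.0004,"dy":0,"dz":0,"ax":0,"ay":0,"az":0,"jaw":0},
  {"dx":0.0,"dy":0,"dz":0,"ax":0,"ay":0,"az":0,"jaw":0},
  {"dx":0,"dy":0,"dz":0,"ax":0,"ay":0,"az":0,"jaw":0},
  {"dx":0,"dy":0,"dz":0,"ax":0,"ay":0,"az":0,"jaw":0},
  {"dx":0,"dy":0,"dz":0,"ax":0,"ay":0,"az":0,"jaw":0},
  {"dx":0,"dy":0,"dz":0,"ax":0,"ay":0,"az":0,"jaw":0},
  {"dx":0,"dy":0,"dz":0,"ax":0,"ay":0,"az":0,"jaw":0},
  {"dx":0,"dy":0,"dz":0,"ax":0,"ay":0,"az":0,"jaw":0},
  {"dx":0,"dy":0,"dz":0,"ax":0,"ay":0,"az":0,"jaw":0},
])

```text
time_s: 18.35
tool_pos: [0.4722, -0.0282, 0.0908]
tool_rot: [-97.8, 89.8, -9.0]
ft_force: [-1.9, 1.7, 15.8]
grip_width: 0.01
```

Run:
```python
from h import *
p,d,k=wrist("w6");s=telemetry.sense();print(s["tool_pos"],s["ft_force"],s["moment"]);print(Rt(s)[2])
W=cloud(d,k);T=(W-s["tool_pos"])@Rt(s)
hsv=cv2.cvtColor(p,cv2.COLOR_BGR2HSV);br=(hsv[...,1]>110)&(hsv[...,0]>10)&(hsv[...,0]<32)
m=br&(np.abs(T[...,2])<.005)&(T[...,0]<-.024)&(T[...,0]>-.04)&(np.abs(T[...,1])<.05);q=T[m];print("bar top tool",len(q),np.median(q,0));q=W[m];print("world z",np.median(q[:,2]),np.polyfit(q[:,0],q[:,2],1))
m=(W[...,2]>.066)&(W[...,2]<.078)&(np.hypot(W[...,0]-.4723,W[...,1]+.029)<.025);print(np.histogram(W[m][:,2],bins=np.arange(.066,.08,.001)))
```

```text
t 18.35 tcp [ 0.4722 -0.0282  0.0908] zyaw 88.86 q [ -3.4  13.9 -22.4  53.5  -0.   -2.3] F [-1.9  1.7 15.8]
[ 0.47213126 -0.02817381  0.09075191] [-0.9440216  -1.72129268 14.64000358] [-0.16122399  0.24796791 -0.02162594]
[-9.99992119e-01 -3.93999282e-03 -4.88511193e-04]
bar top tool 2771 [-0.02905823  0.00468426  0.00019482]
world z 0.11980178777422065 [0.00770052 0.11611569]
(array([ 36,  43, 128, 416, 337,  45,  10,  21, 107, 342, 143,   6,   0]), array([0.066, 0.067, 0.068, 0.069, 0.07 , 0.071, 0.072, 0.073, 0.074,
       0.075, 0.076, 0.077, 0.078, 0.079]))
```

>>> apply_moves([
  {"dx":0.0005,"dy":0,"dz":0,"ax":0,"ay":0,"az":0,"jaw":0},
  {"dx":0,"dy":0,"dz":0,"ax":0,"ay":0,"az":0,"jaw":0},
  {"dx":0.0,"dy":0,"dz":0,"ax":0.01,"ay":0,"az":0,"jaw":0},
  {"dx":0,"dy":0,"dz":0,"ax":0.01,"ay":0,"az":0,"jaw":0},
  {"dx":0,"dy":0,"dz":0,"ax":0.01,"ay":0,"az":0,"jaw":0},
  {"dx":0,"dy":0,"dz":0,"ax":0.01,"ay":0,"az":0,"jaw":0},
  {"dx":0,"dy":0,"dz":0,"ax":0.01,"ay":0,"az":0,"jaw":0},
  {"dx":0,"dy":0,"dz":0,"ax":0.01,"ay":0,"az":0,"jaw":0},
  {"dx":0,"dy":0,"dz":0,"ax":0,"ay":0,"az":0,"jaw":0},
  {"dx":0,"dy":0,"dz":0,"ax":0,"ay":0,"az":0,"jaw":0},
])

```text
time_s: 19.23
tool_pos: [0.4721, -0.028, 0.0902]
tool_rot: [-86.7, 89.8, -1.2]
ft_force: [-1.7, 0.6, 14.1]
grip_width: 0.0101
```

```bash
cat > st.py <<'E'
from h import *
s=telemetry.sense();R=Rt(s);print(s["tool_pos"],s["ft_force"],s["moment"],"zyaw",np.degrees(np.arctan2(R[1,2],R[0,2])))
E
python3 st.py
```

```text
[ 0.47213415 -0.02795591  0.09022707] [-1.6820189   0.64784836 14.14785415] [0.12963401 0.23643266 0.0625192 ] zyaw 85.43518492059272
```

>>> apply_moves([
  {"dx":0.0005,"dy":0,"dz":0,"ax":0,"ay":0,"az":0,"jaw":0},
  {"dx":0,"dy":0.0001,"dz":0,"ax":0.01,"ay":0,"az":0,"jaw":0},
  {"dx":0.0,"dy":0,"dz":0,"ax":0.01,"ay":0,"az":0,"jaw":0},
  {"dx":0,"dy":0,"dz":0,"ax":0.01,"ay":0,"az":0,"jaw":0},
  {"dx":0.0002,"dy":0,"dz":0,"ax":0.01,"ay":0,"az":0,"jaw":0},
  {"dx":0,"dy":0,"dz":0,"ax":0.01,"ay":0,"az":0,"jaw":0},
  {"dx":0,"dy":0,"dz":0,"ax":0.01,"ay":0,"az":0,"jaw":0},
  {"dx":0,"dy":0,"dz":0,"ax":0.01,"ay":0,"az":0,"jaw":0},
  {"dx":0,"dy":0,"dz":0,"ax":0.01,"ay":0,"az":0,"jaw":0},
  {"dx":0,"dy":0,"dz":0,"ax":0,"ay":0,"az":0,"jaw":0},
])

```text
time_s: 20.07
tool_pos: [0.4722, -0.0279, 0.0897]
tool_rot: [-81.1, 89.8, -0.2]
ft_force: [-0.5, 1.2, 16.2]
grip_width: 0.0101
```

>>> apply_moves([
  {"dx":0.0003,"dy":0,"dz":0,"ax":0.01,"ay":0,"az":0,"jaw":0},
  {"dx":0,"dy":0,"dz":0,"ax":0.01,"ay":0,"az":0,"jaw":0},
  {"dx":0.0,"dy":0,"dz":0,"ax":0.01,"ay":0,"az":0,"jaw":0},
  {"dx":0.0001,"dy":0,"dz":0,"ax":0.01,"ay":0,"az":0,"jaw":0},
  {"dx":0,"dy":0,"dz":0,"ax":0.01,"ay":0,"az":0,"jaw":0},
  {"dx":0.0001,"dy":0,"dz":0,"ax":0.01,"ay":0,"az":0,"jaw":0},
  {"dx":0,"dy":0,"dz":0,"ax":0.01,"ay":0,"az":0,"jaw":0},
  {"dx":0,"dy":0,"dz":0,"ax":0.01,"ay":0,"az":0,"jaw":0},
  {"dx":0,"dy":0,"dz":0,"ax":0.01,"ay":0,"az":0,"jaw":0},
  {"dx":0,"dy":0,"dz":0,"ax":0,"ay":0,"az":0,"jaw":0},
])

```text
time_s: 20.9
tool_pos: [0.4722, -0.0278, 0.0893]
tool_rot: [-73.5, 89.7, 2.1]
ft_force: [-1.9, 0.5, 19.0]
grip_width: 0.0104
```

```bash
python3 st.py
```

```text
[ 0.47224515 -0.02784484  0.08934163] [-1.85087433  0.47841723 18.99514478] [0.3298131  0.3736879  0.12010375] zyaw 75.67127455991448
```

>>> apply_moves([
  {"dx":0,"dy":0,"dz":0,"ax":0.01,"ay":0,"az":0,"jaw":0},
  {"dx":0,"dy":0,"dz":0,"ax":0.01,"ay":0,"az":0,"jaw":0},
  {"dx":0.0001,"dy":0,"dz":0,"ax":0.01,"ay":0,"az":0,"jaw":0},
  {"dx":0,"dy":0,"dz":0,"ax":0.01,"ay":0,"az":0,"jaw":0},
  {"dx":0,"dy":0,"dz":0,"ax":0.01,"ay":0,"az":0,"jaw":0},
  {"dx":0.0001,"dy":0,"dz":0,"ax":0.01,"ay":0,"az":0,"jaw":0},
  {"dx":0,"dy":0,"dz":0,"ax":0.01,"ay":0,"az":0,"jaw":0},
  {"dx":0,"dy":0,"dz":0,"ax":0.01,"ay":0,"az":0,"jaw":0},
  {"dx":0,"dy":0,"dz":0,"ax":0.01,"ay":0,"az":0,"jaw":0},
  {"dx":0,"dy":0,"dz":0,"ax":0.01,"ay":0,"az":0,"jaw":0},
])

```text
time_s: 21.73
tool_pos: [0.4723, -0.0278, 0.0891]
tool_rot: [-65.8, 89.7, 4.2]
ft_force: [-0.9, 2.0, 16.9]
grip_width: 0.0097
```

```bash
python3 st.py
```

```text
[ 0.47227411 -0.02777474  0.08906643] [-0.89193609  1.99380259 16.94440255] [0.43781255 0.23428128 0.15700706] zyaw 69.95693802376407
```

>>> apply_moves([
  {"dx":0.0001,"dy":0,"dz":0.0001,"ax":0.01,"ay":0,"az":0,"jaw":0},
  {"dx":0,"dy":0,"dz":0,"ax":0.01,"ay":0,"az":0,"jaw":0},
  {"dx":0.0001,"dy":0,"dz":0,"ax":0.01,"ay":0,"az":0,"jaw":0},
  {"dx":0,"dy":0,"dz":0,"ax":0.01,"ay":0,"az":0,"jaw":0},
  {"dx":0.0001,"dy":0,"dz":0,"ax":0.01,"ay":0,"az":0,"jaw":0},
  {"dx":0,"dy":0,"dz":0,"ax":0.01,"ay":0,"az":0,"jaw":0},
  {"dx":0.0001,"dy":0,"dz":0,"ax":0.01,"ay":0,"az":0,"jaw":0},
  {"dx":0,"dy":0,"dz":0,"ax":0.01,"ay":0,"az":0,"jaw":0},
  {"dx":0,"dy":0,"dz":0,"ax":0.01,"ay":0,"az":0,"jaw":0},
  {"dx":0,"dy":0,"dz":0,"ax":0.01,"ay":0,"az":0,"jaw":0},
])

```text
time_s: 22.57
tool_pos: [0.4724, -0.0276, 0.0888]
tool_rot: [-59.2, 89.7, 5.1]
ft_force: [-1.9, 2.1, 19.1]
grip_width: 0.0102
```

```bash
python3 st.py
```

```text
[ 0.47237577 -0.027626    0.08881347] [-1.93821545  2.1471057  19.06677814] [0.39381332 0.34235262 0.15486417] zyaw 64.2324363046375
```

>>> apply_moves([
  {"dx":0,"dy":0,"dz":0,"ax":0.012,"ay":0,"az":0,"jaw":0},
  {"dx":0,"dy":0,"dz":0,"ax":0.012,"ay":0,"az":0,"jaw":0},
  {"dx":0.0001,"dy":0,"dz":0,"ax":0.012,"ay":0,"az":0,"jaw":0},
  {"dx":0,"dy":0,"dz":0,"ax":0.012,"ay":0,"az":0,"jaw":0},
  {"dx":0,"dy":0,"dz":0,"ax":0.012,"ay":0,"az":0,"jaw":0},
  {"dx":0.0001,"dy":0,"dz":0,"ax":0.012,"ay":0,"az":0,"jaw":0},
  {"dx":0,"dy":0,"dz":0,"ax":0.012,"ay":0,"az":0,"jaw":0},
  {"dx":0,"dy":0,"dz":0,"ax":0.012,"ay":0,"az":0,"jaw":0},
  {"dx":0,"dy":0,"dz":0,"ax":0.012,"ay":0,"az":0,"jaw":0},
  {"dx":0,"dy":0,"dz":0,"ax":0.012,"ay":0,"az":0,"jaw":0},
])

```text
time_s: 23.4
tool_pos: [0.4725, -0.0276, 0.0886]
tool_rot: [-50.9, 89.7, 6.4]
ft_force: [-0.7, 2.5, 17.2]
grip_width: 0.0102
```

```bash
python3 st.py
```

```text
[ 0.47248392 -0.02757151  0.08855695] [-0.69482742  2.4878958  17.18556844] [0.50161784 0.14891912 0.17971914] zyaw 57.35200821575486
```

>>> apply_moves([
  {"dx":0.0001,"dy":0,"dz":0.0002,"ax":0.012,"ay":0,"az":0,"jaw":0},
  {"dx":0,"dy":0,"dz":0,"ax":0.012,"ay":0,"az":0,"jaw":0},
  {"dx":0.0001,"dy":0,"dz":0,"ax":0.012,"ay":0,"az":0,"jaw":0},
  {"dx":0,"dy":0,"dz":0,"ax":0.012,"ay":0,"az":0,"jaw":0},
  {"dx":0.0001,"dy":0,"dz":0,"ax":0.012,"ay":0,"az":0,"jaw":0},
  {"dx":0.0001,"dy":0,"dz":0,"ax":0.012,"ay":0,"az":0,"jaw":0},
  {"dx":0,"dy":0,"dz":0,"ax":0.012,"ay":0,"az":0,"jaw":0},
  {"dx":0,"dy":0,"dz":0,"ax":0.012,"ay":0,"az":0,"jaw":0},
  {"dx":0,"dy":0,"dz":0,"ax":0.012,"ay":0,"az":0,"jaw":0},
  {"dx":0,"dy":0,"dz":0,"ax":0.012,"ay":0,"az":0,"jaw":0},
])

```text
time_s: 24.23
tool_pos: [0.4726, -0.0274, 0.0883]
tool_rot: [-45.2, 89.7, 5.3]
ft_force: [0.1, 1.3, 17.3]
grip_width: 0.0105
```

```bash
python3 st.py
python3 - <<'E'
from h import *
p,d,k=wrist("w7");W=cloud(d,k)
pca(W,(0,0,640,400),.112,.118,"x") if 0 else None
cv2.imwrite("pics/w7c.png",cv2.resize(p[150:400,200:440],None,fx=2.4,fy=2.4))
m=(W[...,2]>.066)&(W[...,2]<.078)&(np.hypot(W[...,0]-.4723,W[...,1]+.029)<.025);print(np.histogram(W[m][:,2],bins=np.arange(.066,.08,.001))[0])
E
```

```text
[ 0.47262476 -0.02744411  0.08829069] [ 0.09666227  1.27577645 17.25611684] [0.49185863 0.29211502 0.28907904] zyaw 50.47730621536832
t 24.23 tcp [ 0.4726 -0.0274  0.0883] zyaw 50.48 q [ -3.4  14.  -22.7  53.    0.   36.2] F [ 0.1  1.3 17.3]
[ 43  41 125 400 342  41   9  16 111 314 140  14   0]
```

View pics/w7c.png

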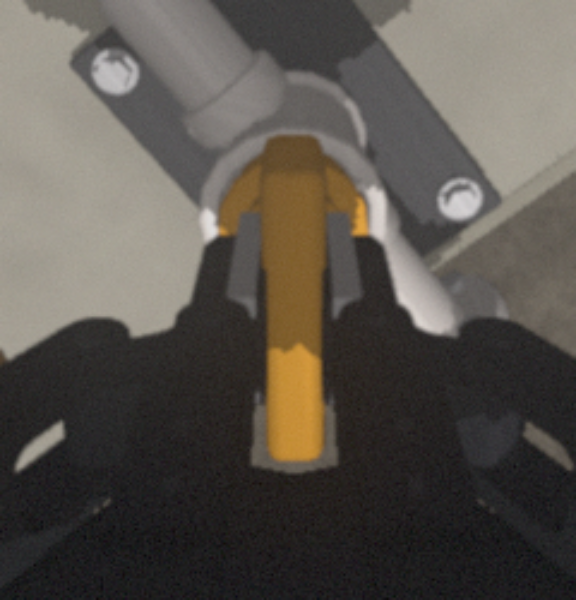

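>>> apply_moves([
  {"dx":0.0001,"dy":0,"dz":0,"ax":0.012,"ay":0,"az":0,"jaw":0},
  {"dx":0,"dy":0,"dz":0,"ax":0.012,"ay":0,"az":0,"jaw":0},
  {"dx":0.0001,"dy":0,"dz":0,"ax":0.012,"ay":0,"az":0,"jaw":0},
  {"dx":0,"dy":0,"dz":0,"ax":0.012,"ay":0,"az":0,"jaw":0},
  {"dx":0.0001,"dy":0,"dz":0,"ax":0.012,"ay":0,"az":0,"jaw":0},
  {"dx":0,"dy":0,"dz":0,"ax":0.012,"ay":0,"az":0,"jaw":0},
  {"dx":0,"dy":0,"dz":0,"ax":0.012,"ay":0,"az":0,"jaw":0},
  {"dx":0,"dy":0,"dz":0,"ax":0.012,"ay":0,"az":0,"jaw":0},
  {"dx":0,"dy":0,"dz":0,"ax":0.012,"ay":0,"az":0,"jaw":0},
  {"dx":0,"dy":0,"dz":0,"ax":0.012,"ay":0,"az":0,"jaw":0},
])

```text
time_s: 25.12
tool_pos: [0.4728, -0.0274, 0.088]
tool_rot: [-37.3, 89.7, 6.3]
ft_force: [-1.8, 2.4, 18.5]
grip_width: 0.0102
```

```bash
python3 st.py
```

```text
[ 0.47275409 -0.02739658  0.08803389] [-1.81923778  2.37029398 18.53525545] [0.54812674 0.29451838 0.17810127] zyaw 43.60284721016441
```

>>> apply_moves([
  {"dx":0.0001,"dy":0.0002,"dz":0,"ax":0.012,"ay":0,"az":0,"jaw":0},
  {"dx":0,"dy":0,"dz":0,"ax":0.012,"ay":0,"az":0,"jaw":0},
  {"dx":0.0001,"dy":0,"dz":0,"ax":0.012,"ay":0,"az":0,"jaw":0},
  {"dx":0,"dy":0,"dz":0,"ax":0.012,"ay":0,"az":0,"jaw":0},
  {"dx":0.0001,"dy":0,"dz":0,"ax":0.012,"ay":0,"az":0,"jaw":0},
  {"dx":0,"dy":0,"dz":0,"ax":0.012,"ay":0,"az":0,"jaw":0},
  {"dx":0,"dy":0,"dz":0,"ax":0.012,"ay":0,"az":0,"jaw":0},
  {"dx":0,"dy":0,"dz":0,"ax":0.012,"ay":0,"az":0,"jaw":0},
  {"dx":0,"dy":0,"dz":0,"ax":0.012,"ay":0,"az":0,"jaw":0},
  {"dx":0,"dy":0,"dz":0,"ax":0.012,"ay":0,"az":0,"jaw":0},
])

```text
time_s: 25.95
tool_pos: [0.4728, -0.0273, 0.0878]
tool_rot: [-32.0, 89.7, 4.7]
ft_force: [-0.2, 2.0, 18.9]
grip_width: 0.0099
```

```bash
python3 st.py
```

```text
[ 0.47283756 -0.02728497  0.08781626] [-0.23761765  1.95481244 18.93470934] [0.43414427 0.12212307 0.23598164] zyaw 36.73238791300453
```

Steady near 18.9 N; feed 0.2 per call.

>>> apply_moves([
  {"dx":0,"dy":0.0001,"dz":0,"ax":0.012,"ay":0,"az":0,"jaw":0},
  {"dx":0,"dy":0,"dz":0,"ax":0.012,"ay":0,"az":0,"jaw":0},
  {"dx":0.0001,"dy":0,"dz":0,"ax":0.012,"ay":0,"az":0,"jaw":0},
  {"dx":0,"dy":0,"dz":0,"ax":0.012,"ay":0,"az":0,"jaw":0},
  {"dx":0.0,"dy":0,"dz":0,"ax":0.012,"ay":0,"az":0,"jaw":0},
  {"dx":0,"dy":0,"dz":0,"ax":0.012,"ay":0,"az":0,"jaw":0},
  {"dx":0.0001,"dy":0,"dz":0,"ax":0.012,"ay":0,"az":0,"jaw":0},
  {"dx":0,"dy":0,"dz":0,"ax":0.012,"ay":0,"az":0,"jaw":0},
  {"dx":0,"dy":0,"dz":0,"ax":0.012,"ay":0,"az":0,"jaw":0},
  {"dx":0,"dy":0,"dz":0,"ax":0.012,"ay":0,"az":0,"jaw":0},
])

```text
time_s: 26.78
tool_pos: [0.4729, -0.0272, 0.0876]
tool_rot: [-25.8, 89.7, 4.1]
ft_force: [-1.1, 1.6, 18.5]
grip_width: 0.0099
```

```bash
python3 st.py
```

```text
[ 0.47294894 -0.02722782  0.08762653] [-1.09327851  1.56278765 18.49440599] [ 0.44818554 -0.02438703  0.29362976] zyaw 29.852845980965284
```

>>> apply_moves([
  {"dx":0.0001,"dy":0.0001,"dz":0,"ax":0.012,"ay":0,"az":0,"jaw":0},
  {"dx":0,"dy":0,"dz":0,"ax":0.012,"ay":0,"az":0,"jaw":0},
  {"dx":0,"dy":0,"dz":0,"ax":0.012,"ay":0,"az":0,"jaw":0},
  {"dx":0.0001,"dy":0,"dz":0,"ax":0.012,"ay":0,"az":0,"jaw":0},
  {"dx":0.0,"dy":0,"dz":0,"ax":0.012,"ay":0,"az":0,"jaw":0},
  {"dx":0,"dy":0,"dz":0,"ax":0.012,"ay":0,"az":0,"jaw":0},
  {"dx":0.0,"dy":0,"dz":0,"ax":0.012,"ay":0,"az":0,"jaw":0},
  {"dx":0,"dy":0,"dz":0,"ax":0.012,"ay":0,"az":0,"jaw":0},
  {"dx":0,"dy":0,"dz":0,"ax":0.012,"ay":0,"az":0,"jaw":0},
  {"dx":0,"dy":0,"dz":0,"ax":0.012,"ay":0,"az":0,"jaw":0},
])

```text
time_s: 27.62
tool_pos: [0.4731, -0.0272, 0.0875]
tool_rot: [-19.8, 89.6, 3.1]
ft_force: [1.0, 2.4, 18.0]
grip_width: 0.0101
```

```bash
python3 st.py
```

```text
[ 0.47308223 -0.02717699  0.08749363] [ 0.97388379  2.44854301 18.01493656] [ 0.46024188 -0.15632229  0.30426398] zyaw 22.98053973602616
```

>>> apply_moves([
  {"dx":0.0001,"dy":0.0001,"dz":0,"ax":0.012,"ay":0,"az":0,"jaw":0},
  {"dx":0,"dy":0,"dz":0,"ax":0.012,"ay":0,"az":0,"jaw":0},
  {"dx":0,"dy":0,"dz":0,"ax":0.012,"ay":0,"az":0,"jaw":0},
  {"dx":0.0001,"dy":0,"dz":0,"ax":0.012,"ay":0,"az":0,"jaw":0},
  {"dx":0.0,"dy":0,"dz":0,"ax":0.012,"ay":0,"az":0,"jaw":0},
  {"dx":0,"dy":0,"dz":0,"ax":0.012,"ay":0,"az":0,"jaw":0},
  {"dx":0.0,"dy":0,"dz":0,"ax":0.012,"ay":0,"az":0,"jaw":0},
  {"dx":0,"dy":0,"dz":0,"ax":0.012,"ay":0,"az":0,"jaw":0},
  {"dx":0,"dy":0,"dz":0,"ax":0.012,"ay":0,"az":0,"jaw":0},
  {"dx":0,"dy":0,"dz":0,"ax":0.012,"ay":0,"az":0,"jaw":0},
])

```text
time_s: 28.45
tool_pos: [0.4733, -0.0272, 0.0874]
tool_rot: [-14.7, 89.6, 1.4]
ft_force: [0.9, 1.9, 17.9]
grip_width: 0.0101
```

```bash
python3 st.py
```

```text
[ 0.47326629 -0.02716753  0.08736643] [ 0.9404455   1.93174678 17.8706893 ] [ 0.36344275 -0.20482923  0.24038543] zyaw 16.100841417002012
```

>>> apply_moves([
  {"dx":0.0001,"dy":0.0001,"dz":0,"ax":0.012,"ay":0,"az":0,"jaw":0},
  {"dx":0,"dy":0,"dz":0,"ax":0.012,"ay":0,"az":0,"jaw":0},
  {"dx":0,"dy":0,"dz":0,"ax":0.012,"ay":0,"az":0,"jaw":0},
  {"dx":0.0001,"dy":0,"dz":0,"ax":0.012,"ay":0,"az":0,"jaw":0},
  {"dx":0.0,"dy":0,"dz":0,"ax":0.012,"ay":0,"az":0,"jaw":0},
  {"dx":0,"dy":0,"dz":0,"ax":0.012,"ay":0,"az":0,"jaw":0},
  {"dx":0.0,"dy":0,"dz":0,"ax":0.012,"ay":0,"az":0,"jaw":0},
  {"dx":0,"dy":0,"dz":0,"ax":0.012,"ay":0,"az":0,"jaw":0},
  {"dx":0,"dy":0,"dz":0,"ax":0.012,"ay":0,"az":0,"jaw":0},
  {"dx":0,"dy":0,"dz":0,"ax":0.012,"ay":0,"az":0,"jaw":0},
])

```text
time_s: 29.28
tool_pos: [0.4734, -0.0271, 0.0872]
tool_rot: [-8.5, 89.6, 0.7]
ft_force: [1.0, 1.5, 19.1]
grip_width: 0.0101
```

```bash
python3 st.py
```

```text
[ 0.47338993 -0.02709697  0.08720856] [ 0.98874443  1.50199714 19.07020163] [ 0.35091848 -0.34539018  0.28994149] zyaw 9.22647139831845
```

>>> apply_moves([
  {"dx":0,"dy":0.0001,"dz":0,"ax":0.012,"ay":0,"az":0,"jaw":0},
  {"dx":0,"dy":0,"dz":0,"ax":0.012,"ay":0,"az":0,"jaw":0},
  {"dx":0,"dy":0,"dz":0,"ax":0.012,"ay":0,"az":0,"jaw":0},
  {"dx":0.0001,"dy":0,"dz":0,"ax":0.012,"ay":0,"az":0,"jaw":0},
  {"dx":0.0,"dy":0,"dz":0,"ax":0.012,"ay":0,"az":0,"jaw":0},
  {"dx":0,"dy":0,"dz":0,"ax":0.012,"ay":0,"az":0,"jaw":0},
  {"dx":0.0,"dy":0,"dz":0,"ax":0.012,"ay":0,"az":0,"jaw":0},
  {"dx":0,"dy":0,"dz":0,"ax":0.012,"ay":0,"az":0,"jaw":0},
  {"dx":0,"dy":0,"dz":0,"ax":0.012,"ay":0,"az":0,"jaw":0},
  {"dx":0,"dy":0,"dz":0,"ax":0.012,"ay":0,"az":0,"jaw":0},
])

```text
time_s: 30.12
tool_pos: [0.4735, -0.0271, 0.0871]
tool_rot: [-3.7, 89.6, -1.4]
ft_force: [2.8, 0.6, 18.4]
grip_width: 0.0101
```

>>> apply_moves([
  {"dx":0.0001,"dy":0,"dz":0,"ax":0.012,"ay":0,"az":0,"jaw":0},
  {"dx":0,"dy":0,"dz":0,"ax":0.012,"ay":0,"az":0,"jaw":0},
  {"dx":0,"dy":0,"dz":0,"ax":0.012,"ay":0,"az":0,"jaw":0},
  {"dx":0,"dy":0,"dz":0,"ax":0.012,"ay":0,"az":0,"jaw":0},
  {"dx":0.0,"dy":0,"dz":0,"ax":0.012,"ay":0,"az":0,"jaw":0},
  {"dx":0,"dy":0,"dz":0,"ax":0.012,"ay":0,"az":0,"jaw":0},
  {"dx":0.0,"dy":0,"dz":0,"ax":0,"ay":0,"az":0,"jaw":0},
  {"dx":0,"dy":0,"dz":0,"ax":0,"ay":0,"az":0,"jaw":0},
  {"dx":0,"dy":0,"dz":0,"ax":0,"ay":0,"az":0,"jaw":0},
  {"dx":0,"dy":0,"dz":0,"ax":0,"ay":0,"az":0,"jaw":0},
])

```text
time_s: 30.95
tool_pos: [0.4736, -0.0271, 0.087]
tool_rot: [0.8, 89.6, -1.0]
ft_force: [1.8, 0.9, 19.0]
grip_width: 0.0099
```

```bash
python3 st.py;  python3 - <<'E'
from h import *
p,d,k=wrist("w8");cv2.imwrite("pics/w8c.png",cv2.resize(p[100:400,180:460],None,fx=2,fy=2))
E
```

```text
[ 0.47357093 -0.02710497  0.08703734] [ 1.79411175  0.93351019 18.9657514 ] [ 0.1200591  -0.44102501  0.18367675] zyaw -1.752207511801756
t 30.95 tcp [ 0.4736 -0.0271  0.087 ] zyaw -1.75 q [ -3.3  14.1 -22.8  52.7   0.   88.5] F [ 1.8  0.9 19. ]
```

View pics/w8c.png

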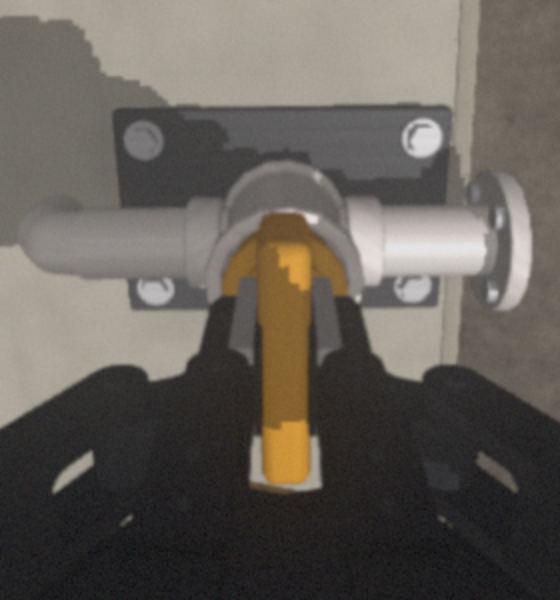

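>>> apply_moves([
  {"dx":-0.0005,"dy":0,"dz":0,"ax":0,"ay":0,"az":0,"jaw":0},
  {"dx":-0.0005,"dy":0,"dz":0,"ax":0,"ay":0,"az":0,"jaw":0},
  {"dx":-0.0005,"dy":0,"dz":0,"ax":0,"ay":0,"az":0,"jaw":0},
  {"dx":-0.0004,"dy":0,"dz":0,"ax":0,"ay":0,"az":0,"jaw":0},
  {"dx":0,"dy":0,"dz":0,"ax":0,"ay":0,"az":0,"jaw":0},
  {"dx":0,"dy":0,"dz":0,"ax":0,"ay":0,"az":0,"jaw":0},
  {"dx":0,"dy":0,"dz":0,"ax":0,"ay":0,"az":0,"jaw":0},
  {"dx":0,"dy":0,"dz":0,"ax":0,"ay":0,"az":0,"jaw":0},
  {"dx":0,"dy":0,"dz":0,"ax":0,"ay":0,"az":0,"jaw":0},
  {"dx":0,"dy":0,"dz":0,"ax":0,"ay":0,"az":0,"jaw":0},
])

```text
time_s: 31.83
tool_pos: [0.4733, -0.0271, 0.0873]
tool_rot: [0.4, 89.7, -1.3]
ft_force: [7.4, 0.7, -2.5]
grip_width: 0.0098
```

```bash
python3 st.py
```

```text
[ 0.47333797 -0.02714201  0.08733663] [ 7.44354589  0.72472393 -2.4769719 ] [ 0.04678584 -1.86746101  0.14584058] zyaw -1.7588550626425605
```

>>> apply_moves([
  {"dx":0.0001,"dy":0,"dz":0.0003,"ax":0,"ay":0,"az":0,"jaw":0},
  {"dx":0.0001,"dy":0,"dz":0.0002,"ax":0,"ay":0,"az":0,"jaw":0},
  {"dx":0,"dy":0,"dz":0,"ax":0,"ay":0,"az":0,"jaw":0.05},
  {"dx":0,"dy":0,"dz":0,"ax":0,"ay":0,"az":0,"jaw":0.1},
  {"dx":0,"dy":0,"dz":0,"ax":0,"ay":0,"az":0,"jaw":0.2},
  {"dx":0,"dy":0,"dz":0,"ax":0,"ay":0,"az":0,"jaw":0.3},
  {"dx":0,"dy":0,"dz":0,"ax":0,"ay":0,"az":0,"jaw":0.4},
  {"dx":0,"dy":0,"dz":0,"ax":0,"ay":0,"az":0,"jaw":0.5},
  {"dx":0,"dy":0,"dz":0,"ax":0,"ay":0,"az":0,"jaw":0.5},
  {"dx":0,"dy":0,"dz":0,"ax":0,"ay":0,"az":0,"jaw":0.5},
], squeeze=20)

```text
time_s: 32.67
tool_pos: [0.4705, -0.0272, 0.0861]
tool_rot: [-167.8, 90.0, -169.5]
ft_force: [-0.0, 0.3, -0.0]
grip_width: 0.0428
```

>>> apply_moves([
  {"dx":-0.006,"dy":0,"dz":0,"ax":0,"ay":0,"az":0,"jaw":0.5},
  {"dx":-0.01,"dy":0,"dz":0,"ax":0,"ay":0,"az":0,"jaw":0.5},
  {"dx":-0.012,"dy":0,"dz":0,"ax":0,"ay":0,"az":0,"jaw":0.5},
  {"dx":-0.012,"dy":0,"dz":0,"ax":0,"ay":0,"az":0,"jaw":0.5},
  {"dx":-0.012,"dy":0,"dz":0,"ax":0,"ay":0,"az":0,"jaw":0.5},
  {"dx":-0.012,"dy":0,"dz":0,"ax":0,"ay":0,"az":0,"jaw":0.5},
  {"dx":-0.012,"dy":0,"dz":0,"ax":0,"ay":0,"az":0,"jaw":0.5},
  {"dx":-0.012,"dy":0,"dz":0,"ax":0,"ay":0,"az":0,"jaw":0.5},
  {"dx":-0.012,"dy":0,"dz":0,"ax":0,"ay":0,"az":0,"jaw":0.5},
  {"dx":-0.006,"dy":0,"dz":0,"ax":0,"ay":0,"az":0,"jaw":0.5},
])

```text
time_s: 33.5
tool_pos: [0.4712, -0.0272, 0.1939]
tool_rot: [-5.1, 89.9, -6.9]
ft_force: [0.7, 0.6, 0.8]
grip_width: 0.0428
```

Run:
```python
from h import *
p,d,k=wrist("w9");W=cloud(d,k)
m=(W[...,2]>.066)&(W[...,2]<.078)&(np.hypot(W[...,0]-.4723,W[...,1]+.029)<.025);print(np.histogram(W[m][:,2],bins=np.arange(.066,.08,.001))[0])
m=(W[...,2]>.1)&(W[...,2]<.135)&(np.hypot(W[...,0]-.4723,W[...,1]+.029)<.04)
v,u=np.nonzero(m);print(len(v));pca(W,(u.min(),v.min(),u.max()+1,v.max()+1),.114,.13,"bar")
cv2.imwrite("pics/w9c.png",p)
P,D=imaging.read_camera("scene");cv2.imwrite("pics/s9.png",cv2.resize(P[100:260,260:420],None,fx=3.5,fy=3.5))
```

```text
t 33.5 tcp [ 0.4712 -0.0272  0.1939] zyaw -1.77 q [ -3.3   9.3 -11.9  68.6  -0.   88.5] F [0.7 0.6 0.8]
[ 17  13  41 204 220  38   4   8  65 238 151  28   0]
1188
bar 1126 mean [ 0.4728 -0.0269  0.1168] yaw 87.91 sd [0.0034 0.0181] rect 472.9 -28.3 [62.8 11.6] 87.9 z [0.115  0.1169 0.1181]
```

View pics/s9.png

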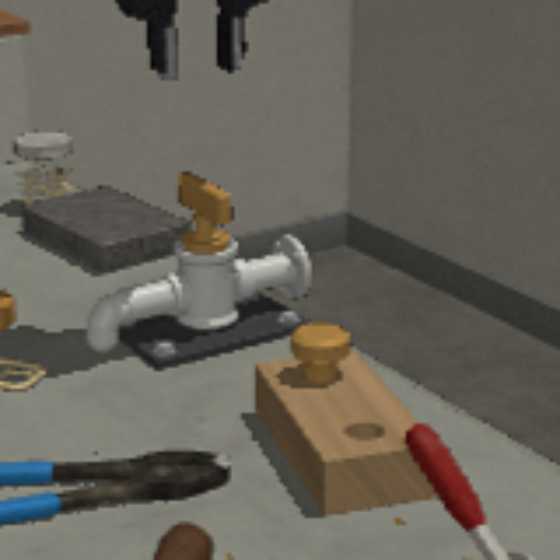

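```bash
python3 -c "
from station import arm
print(arm.close_job())"
```

```text
the job is handed in; nothing more can be done
None
```

The T-handled plug is wedged in the tap with its handle across the pipe, and I handed the job in at about 33.5 s; no verdict was reported.

- **What I did:** I took the plug from the rest and lowered it into the bore with its handle along the pipe. I pressed it to its seat by feel, then turned it a quarter turn in small steps. I nudged it down with each step to hold the push, then eased off, opened the jaws and lifted clear.
- **Push:** The first 14 degrees or so of the turn began low, at about 14 to 16 N on the wrist sensor, while the plug was still settling. The readings after that were 17 to 19 N. The sensor reads about 1 N under the true push because of the plug's weight, and single readings wander by about 1 N. No reading was near 24 N.
- **Last checks:**
  - After release the plug stayed down, with its lower end about 35 mm above the tap's origin (limit 53.5 mm).
  - It stands about 1 mm off the bore axis.
  - The handle is within about 1° of square across the pipe.
  - The depth picture shows the housing and liner rim at the same heights as before the turn.
  - The round-knobbed plug is still standing in the rest, and the gripper touches nothing.
- **Off the ideal:**
  - There was some one-sided contact on the way in, with up to about 3 N sideways, which I corrected by small shifts.
  - Easing off left about 7 N sideways on the held plug, and I took out part of that before opening the jaws.

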